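# Turn the double-ended stirrer round in the rinse stand

### The arm

A 7-joint arm with a two-finger parallel gripper is mounted at the origin on the work surface. World frame = base frame: x ahead of the robot, y to its left, z up, the work surface at z = 0. Lengths are in m, angles in rad, forces in N, time in s.
With the tool pointing down it reaches from about 0.425 to 0.875 m from the base axis. Payload 4.7 kg.
Tool frame: the origin (TCP) lies on the centre line of the jaws, within the pads' length; the fingertips stand 8 mm ahead of it and the grasp point (between the pads) lies 11 mm behind it (arm.tip_extent is the distance from the TCP to the fingertips, in m); z points along the fingers, y is the direction in which the jaws open and shut (so a half turn about z gives the same grasp; the last joint's range is limited). The gripper opens to 85 mm and grips with 20 to 120 N. Pads are 22 mm wide; open, the fingers measure 114 mm over their backs; the gripper's body (76 mm by 85 mm) begins 54 mm behind the grasp point. The pads swing forward as they close: fully open they stand 13 mm farther back than shut.
Start: joints at [-1.329, 0.321, -0.07, 1.45, 0.023, 1.371, -0.057], TCP at [0.147, 0.633, 0.239] pointing down, gripper open.
Joint ranges: [-2.86, 2.86], [-0.3, 2.09], [-1.38, 1.24], [0.06, 2.45], [-1.56, 4.7], [0.09, 2.05], [-2.69, 2.69]. Speed limits (rad/s): [2.57, 2.57, 3.14, 3.14, 3.14, 3.14, 3.14].

### API

Orientations are given as a unit quaternion [x, y, z, w].
In Python, from workcell import arm gives the robot as it stands.
- The arm moves only by the tool move_arm, never from a script. Its argument "motion" is text: rows parted by semicolons, each of 7 numbers parted by spaces: the shift along the tool's x, y, z in cm, then the turn, a rotation vector about the tool's x, y, z in rad, then the opening in per cent of the stroke, from 0 (shut) to 100 (fully open). A call has 1 to 10 rows; each row shifts and turns the pose as measured when the row begins, along the tool's axes as they then stand; what a row does not reach is not made up. A row lasts 1/10 s, in which the tool goes at most 50 mm and 8.59 degrees, less where a joint would pass 70% of its speed; a pose out of reach is approached as far as the arm can. A call with a gripper value outside its range is refused whole. The fingers move at their own pace and stop on an object; "newtons" is the grip in N (left out, the last holds). Time passes only in rows, so rows that do not move let the fingers close. It gives the time, the measured TCP pose, the force and the opening at its end, in the units of the state.
- arm.state(): the state, without advancing time (a new reading comes with each control period).
- arm.capture(name): name is "side" or "top" or "wrist"; returns the picture (400x640x3 uint8, red, green, blue); there is no depth.
- arm.camera_info(name): a dict with "intrinsics" (3x3 intrinsics, pixels), "extrinsics" (4x4, takes a point from camera to world coordinates). Camera axes: x right, y down, z forward; pixel columns grow to the right and rows downward; lengths in m; the calibration is good to about 2 mm. A picture is of the moment at which its call begins: read the wrist's pose just before it. camera_info takes no time and is no camera call; for the wrist camera it gives the pose at the moment of the call.
- arm.finish_job(): hands the job in, once; it reports no verdict.
Trained networks look in the newest picture that a camera, given by its name, has taken for a name from the list of things; names that differ only in an ending like _2 or _b are one class to them, and where a whole thing is asked for, a point or a joint stands for the part that bears it (a point fixed in the world has none). Each returns a list of dicts, best first, with "score" (0 to 1); they miss things now and then, are a little off and sometimes report something else, mostly with a low value. They report only what shows in the picture. A call takes as long as a camera call. They do not tell look-alikes from the thing itself.
- arm.find_in(label, camera): "box" ([left, top, right, bottom] as shares, 0 to 1, of the picture: columns of its width, rows of its height, round what is visible of it).
- arm.pinpoint(label, camera): "xy" ([column, row] as shares, 0 to 1, of the picture: columns of its width, rows of its height: a listed point, or the origin of a listed thing).
The state is a dict: "time": time; "q": joint angles; "qvel": joint speeds; "tau": joint torques, N m; "eef_pos": TCP position; "ee_rot": TCP orientation; "ft_force": force on the tool from outside, world axes, zero at the start; "torque": the same for the moment, N m; "width": opening from 0.0 (shut) to 1.0 (fully open).
Only numpy, scipy, OpenCV 4.12 (cv2) and the standard library are available. Lean on these libraries where they do the work, as an engineer would, in place of code of your own. Each camera call takes 0.05 s, during which the arm holds its last target.

### The job

The double-ended stirrer lies in its rinse stand with the toothed disc out over the drip tray; swing the overhanging rinse spout clear past the open end, lift the stirrer out and gently set it back (not dropped) in the stand end for end, so that the flat paddle is out over the tray and the disc is in the guard pocket, fully seated. Then turn the spout back on its stub until it points straight at the upright fin, and leave the bottle, beaker and jar where they stand.

Things in the scene. Friction and masses are not known exactly. Their poses are not given: they have to be found in the camera images.
- station: Fixed rinse stand. Origin on the table under the middle of the holder; z up; y along the seated stirrer, +y towards the drip tray (out end), -y towards the guard pocket; the spout's stub is on the +x side. Base plate 12 mm thick, x -80 to +160, y -145 to +145 mm. Guard pocket: open-topped walls to z 78, 68 mm wide inside, y -50 to -131. Drip tray: y 50 to 130, x -40 to +40, rim at z 24.
- seat (a point): Where the centre of the stirrer's block lies when seated: z 60 mm above the station's origin, axes as the station's. The block rests level on a pedestal (26 x 46 mm, top z 46) between two saddles at y -39 to -29 and +29 to +39, tops at z 79, with flared slots 18 mm wide open on top for the rod. Play 4 mm each way along y, 2 mm across. Beside the block (y within 29, x beyond 20 mm) it is free down to z 12.
- stirrer: Loose steel double-ended stirrer, about 180 mm long, 0.38 kg (varies). Origin at the centre of its middle grip block, on its axis; y along the rod towards the toothed disc, z up. Block 28 (x) x 50 (y) x 28 (z) mm, to be gripped across x, alike both ways round; rod 14 mm diameter. It starts seated, disc towards the station's +y.
- disc_end (a point): Centre of the stirrer's toothed disc (48 mm diameter over the teeth, 14 mm thick along the rod), 77.5 mm from the stirrer's origin along its +y; hub ends at 88 mm.
- paddle_end (a point): Point on the stirrer's flat paddle (44 mm wide, 40 mm long, 8 mm thick, lying level), 77.5 mm from the stirrer's origin along its -y; the paddle ends at 92 mm.
- elbow (a joint): Angle (rad) of the rinse spout, a steel pipe elbow, on its upright stub. At 0 it points along station -x, straight at the fin, over the stirrer's out end. Positive: anticlockwise from above, towards the holder's middle. Starts at 0.35 to 0.65, over the grip block. Range -1.5 to 0.75; below -0.5 the stirrer can be lifted out, -0.85 leaves ample gripper room. Friction 0.12 N m; stays where left.
- tab (a point): On the spout's turning axis (station x +115, y +70), in the middle of the grip tab on top of the spout: an upright plate 60 mm along the spout x 14 mm thick, z 136 to 165 mm; this point is at z 150 mm. Its x axis points along the spout, away from the outlet.
- outlet (a point): Centre of the spout's down-turned outlet mouth, 115 mm from the turning axis, z 95 mm. The spout pipe is level, 22 mm in diameter, its axis at z 125 mm, with a 30 mm drop at its end.
- mark (a point): Top middle of the upright dark fin (30 mm along station x, 4 mm thick, top at z 62 mm) on the base plate at station x -58, y +70 mm, at which the spout must point.
- reagent: Bystander: white bottle, 68 mm diameter, 150 mm tall, origin under its base; stands beside the stand, on its +x side (station frame), 235 mm or more from its origin.
- beaker: Bystander: glass beaker, 76 mm diameter, 95 mm tall, origin under its base; stands beside the stand, on its -x side (station frame), 160 mm or more from its origin.
- jar: Bystander: amber jar, 60 mm diameter, 75 mm tall, origin under its base; stands beside the stand, on its -x side (station frame), 160 mm or more from its origin.
There are look-alikes about, which are no part of the job. What is shaped like the stirrer but blue or orange is not meant.

How it is judged:
By the outcome, as a careful person would: the job done as asked, in the order asked, and still so for the second after the job is handed in, with the robot touching nothing.
It also fails if it takes over 69 s, if anything falls off the work surface, if the arm or the gripper's body presses on something with over 40 N, if the wrist force passes 120 N, or if a joint passes its speed limit or range.

## Working session

There is one attempt and no reset: what is moved stays moved. The work goes in short steps, Python scripts to look and compute and a tool call to move; the robot and the scene stay as the last step left them, time stands still between calls to the robot, and variables do not carry over. Pictures are saved under pics/ and viewed, and the job is handed in when it is done.

Besides the shell and the picture viewer there is one more tool, called after "Emit:" as name(argument=value, ...) on one line, values as JSON. move_arm: Moves the arm, as the interface text tells. Its arguments: {"type":"object","properties":{"motion":{"type":"string"},"newtons":{"type":"number"}},"required":["motion"]}

```bash
ls; mkdir -p pics; python3 - <<'E'
from workcell import arm
import cv2,numpy as np
for c in ["top","side"]:
    im=arm.capture(c); cv2.imwrite(f"pics/{c}0.png",im[:,:,::-1])
    i=arm.camera_info(c); print(c,np.round(i["intrinsics"],1).tolist(),np.round(i["extrinsics"],4).tolist())
    for l in ["station","seat","stirrer","disc_end","paddle_end","tab","outlet","mark","reagent","beaker","jar"]:
        r=arm.pinpoint(l,c)
        print(l,[(round(d["score"],2),round(d["xy"][0]*640),round(d["xy"][1]*400)) for d in r[:3]])
print(arm.state())
E
```

```text
pics
top [[402.2, 0.0, 313.5], [0.0, 402.2, 194.3], [0.0, 0.0, 1.0]] [[-0.0197, -0.987, 0.1593, 0.3388], [-0.9998, 0.0201, 0.001, 0.0768], [-0.0042, -0.1593, -0.9872, 1.1938], [0.0, 0.0, 0.0, 1.0]]
station [(0.96, 307, 202)]
seat [(0.79, 309, 202)]
stirrer [(0.84, 307, 199), (0.73, 348, 108), (0.57, 215, 287)]
disc_end [(0.87, 195, 264), (0.82, 315, 176), (0.75, 260, 142)]
paddle_end [(0.95, 366, 119), (0.89, 238, 302), (0.72, 296, 223)]
tab [(0.77, 358, 184), (0.46, 310, 200), (0.19, 314, 193)]
outlet [(0.37, 308, 202)]
mark [(0.77, 295, 171)]
reagent [(0.65, 381, 248)]
beaker [(0.92, 242, 189), (0.28, 313, 192)]
jar [(0.74, 295, 225), (0.57, 355, 182), (0.56, 261, 144)]
side [[501.7, 0.0, 314.4], [0.0, 501.7, 192.9], [0.0, 0.0, 1.0]] [[-0.9962, -0.0247, 0.0832, 0.4209], [-0.0842, 0.5077, -0.8574, 1.3312], [-0.021, -0.8612, -0.5079, 0.8693], [0.0, 0.0, 0.0, 1.0]]
station [(0.92, 327, 233), (0.26, 259, 262)]
seat [(0.81, 327, 215)]
stirrer [(0.78, 417, 294), (0.61, 327, 219), (0.6, 239, 204)]
disc_end [(0.97, 399, 305), (0.82, 223, 215), (0.78, 303, 213)]
paddle_end [(0.82, 353, 219)
[... 168 characters left out ...]
 353, 223)]
jar [(0.71, 256, 258)]
{'time': 1.2, 'q': array([-1.328923  ,  0.32097981, -0.07010138,  1.45049036,  0.02259478,
        1.37076194, -0.05690823]), 'qvel': array([-0.00131665, -0.00079069,  0.00164179, -0.0002104 , -0.00053058,
       -0.00151275, -0.00085215]), 'tau': array([ 3.46938486e-04, -4.93398035e+01, -3.81171852e-01, -3.14568400e+01,
        1.35100380e-02,  1.38506115e-03,  2.39596750e-05]), 'eef_pos': array([0.14680421, 0.63324215, 0.23936651]), 'ee_rot': array([1.13635250e-01, 9.93522533e-01, 7.13853080e-05, 2.63023805e-05]), 'ft_force': array([-0.5560131 ,  0.14465523, -1.04772089]), 'torque': array([0.01122003, 0.01205855, 0.05209641]), 'width': 1.0007715700254431}
```

View pictures.

View pics/top0.png

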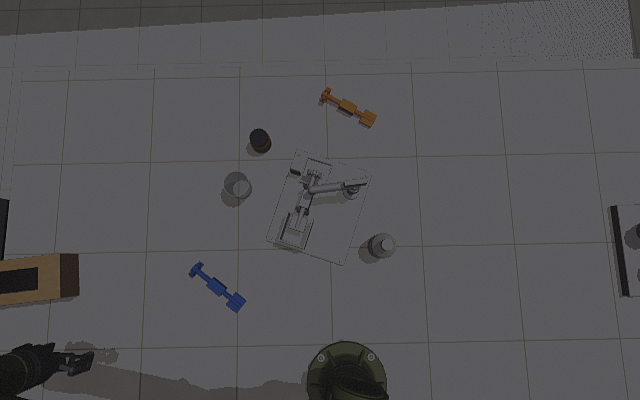

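View pics/side0.png

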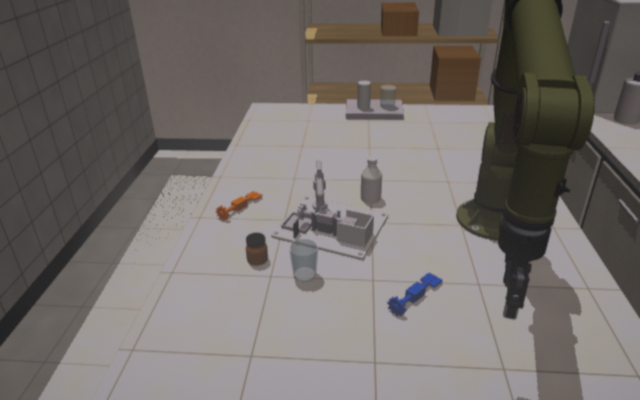

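```bash
python3 - <<'E'
import cv2
a=cv2.imread("pics/top0.png");cv2.imwrite("pics/top0c.png",cv2.resize(a[90:310,180:420],None,fx=3,fy=2.7,interpolation=cv2.INTER_CUBIC)[:600])
a=cv2.imread("pics/side0.png");cv2.imwrite("pics/side0c.png",cv2.resize(a[150:320,200:440],None,fx=3.3,fy=3.3,interpolation=cv2.INTER_CUBIC))
E
```

```text
(no output)
```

View pics/top0c.png

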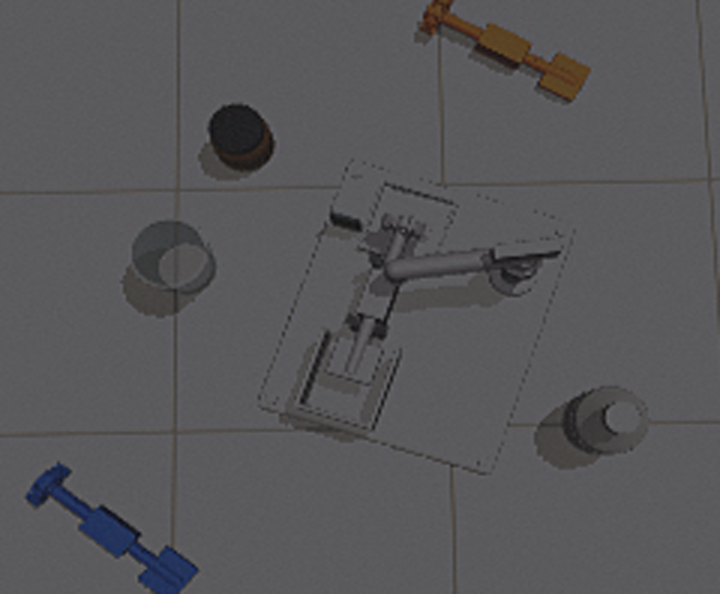

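View pics/side0c.png

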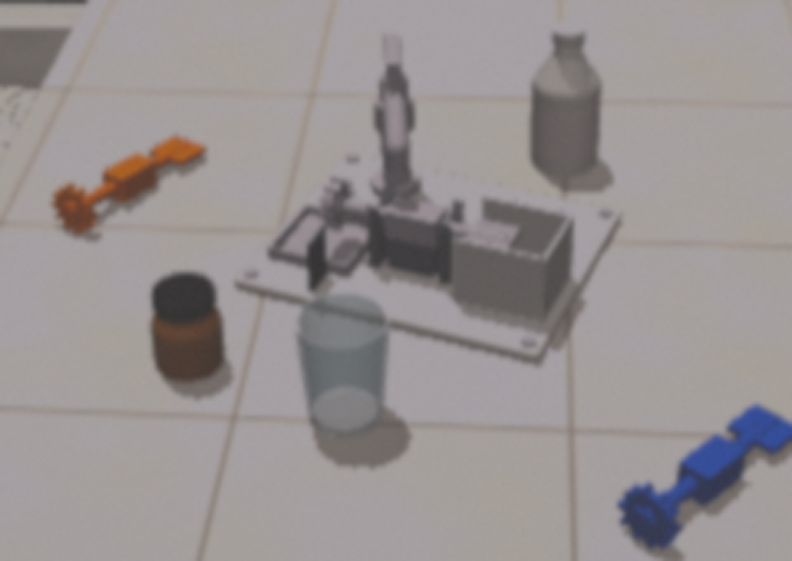

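```bash
cat > h.py <<'E'
from workcell import arm
import cv2,numpy as np
from scipy.optimize import least_squares
from scipy.spatial.transform import Rotation as R
def proj(c,P,info=None):
    i=info or arm.camera_info(c); E=np.array(i["extrinsics"]);K=np.array(i["intrinsics"])
    p=(np.atleast_2d(P)-E[:3,3])@E[:3,:3]; u=p@K.T; return u[:,:2]/u[:,2:]
def ray(c,uv,z):
    i=arm.camera_info(c); E=np.array(i["extrinsics"]);K=np.array(i["intrinsics"])
    d=E[:3,:3]@np.linalg.solve(K,[uv[0],uv[1],1]); o=E[:3,3]; return o+d*(z-o[2])/d[2]
def T(p,P):
    P=np.atleast_2d(P); c,s=np.cos(p[2]),np.sin(p[2])
    return np.c_[p[0]+c*P[:,0]-s*P[:,1],p[1]+s*P[:,0]+c*P[:,1],P[:,2]]
E
python3 - <<'E'
from h import *
C=np.array([[-.08,.145,.012],[.16,.145,.012],[.16,-.145,.012],[-.08,-.145,.012]])
top=np.array([[297.3,148.5],[371.7,175.2],[343.3,265.6],[266.7,240.4]])
side=np.array([[271.8,236.1],[307.3,197.9],[387.9,214.8],[363.6,259.1]])
def f(p,w=(1,1)): return np.r_[(proj("top",T(p,C))-top).ravel()*w[0],(proj("side",T(p,C))-side).ravel()*w[1]]
for w in [(1,1),(1,0),(0,1)]:
    s=least_squares(f,[.35,.07,-1.8],args=(w,)); print(np.round(s.x,4),np.round(f(s.x),1))
    p=s.x
p=least_squares(f,[.35,.07,-1.8]).x
for n,P in dict(mark=[-.058,.07,.062],tab=[.115,.07,.15],seat=[0,0,.06]).items(): print(n,proj("top",T(p,P)),proj("side",T(p,P)),T(p,P))
for l,c,uv,z in [("reagent","top",(381,248),0),("beaker","top",(242,189),0),("jar","top",(261,144),0),("reagent","side",(370,200),0),("beaker","side",(304,275),0),("jar","side",(256,258),0)]: print(l,ray(c,uv,z))
E
```

```text
[ 0.5057  0.1009 -1.912 ] [-1.1  0.7  0.2 -1.6 -0.9  1.2 -2.5  0.  -0.5 -2.4 -1.6 -2.5  1.7 -1.4
  0.2 -1.9]
[ 0.5059  0.0978 -1.9118] [-0.1  0.6  1.3 -1.7  0.2  1.1 -1.4 -0.1 -0.4 -3.  -1.5 -3.   1.6 -1.9
  0.2 -2.6]
[ 0.5052  0.1106 -1.9127] [-4.3  0.9 -3.  -1.3 -4.3  1.4 -5.8  0.2 -0.9 -0.5 -1.7 -1.   2.   0.4
  0.4  0.3]
mark [[294.23845013 170.78015045]] [[296.56750259 221.27488422]] [[0.59106738 0.13212659 0.062     ]]
tab [[354.54680286 183.74962762]] [[320.23159896 168.50620462]] [[ 0.53317286 -0.03089864  0.15      ]]
seat [[305.593965   200.00710168]] [[326.6987786  216.77990848]] [[0.50569369 0.10089626 0.06      ]]
reagent [ 0.36738424 -0.11722861  0.        ]
beaker [0.55195926 0.29335145 0.        ]
jar [0.69106902 0.23619472 0.        ]
reagent [ 0.37500149 -0.09891738  0.        ]
beaker [0.55465824 0.2954972  0.        ]
jar [ 6.96828364e-01  2.30267259e-01 -1.11022302e-16]
```

```bash
python3 - <<'E'
from h import *
s=arm.state(); i=arm.camera_info("wrist"); E=np.array(i["extrinsics"])
Rt=R.from_quat(s["ee_rot"]).as_matrix()
print(np.round(i["intrinsics"],1).tolist()); print("cam in tool",np.round(Rt.T@(E[:3,3]-s["eef_pos"]),4)); print(np.round(Rt.T@E[:3,:3],3)); print(arm.tip_extent, s["time"])
E
```

```text
[[328.5, 0.0, 318.2], [0.0, 328.5, 201.2], [0.0, 0.0, 1.0]]
cam in tool [ 0.0695 -0.0004 -0.1333]
[[ 0.    -0.961 -0.276]
 [ 1.    -0.     0.   ]
 [-0.    -0.276  0.961]]
0.008 1.2
```

```bash
cat >> h.py <<'E'
def phi_of(q):
    y=R.from_quat(q).as_matrix()[:,1]; return np.arctan2(y[1],y[0])
def plan(pos,phi,n,start=None):
    s=arm.state(); p=np.array(s["eef_pos"]) ; f=phi_of(s["ee_rot"])
    if start is not None: p,f=np.array(start[0]),start[1]
    d=(np.array(pos)-p)/n; df=(phi-f)/n
    rows=[]
    for k in range(n):
        a=f+k*df; X=np.array([np.cos(a+np.pi/2),np.sin(a+np.pi/2)]);Y=np.array([np.cos(a),np.sin(a)])
        # tool z down, y at angle a, x = y x z => 
        Z=np.array([0,0,-1.]); Y3=np.r_[Y,0]; X3=np.cross(Y3,Z)
        rows.append((d@X3*100,d@Y3*100,-d[2]*100,-df))
    print("start",np.round(p,4),round(f,4)); 
    print(";".join("%.2f %.2f %.2f 0 0 %.3f G"%r for r in rows))
def tilt():
    s=arm.state(); z=R.from_quat(s["ee_rot"]).as_matrix()[:,2]; return np.round(z,4)
E
python3 - <<'E'
from h import *
plan([0.5,0.06,0.33],0.16,15)
print(tilt())
E
```

```text
start [0.1468 0.6332 0.2394] 1.343
-3.16 -3.19 -0.60 0 0 0.079 G;-3.40 -2.93 -0.60 0 0 0.079 G;-3.62 -2.66 -0.60 0 0 0.079 G;-3.82 -2.36 -0.60 0 0 0.079 G;-3.99 -2.05 -0.60 0 0 0.079 G;-4.14 -1.73 -0.60 0 0 0.079 G;-4.26 -1.40 -0.60 0 0 0.079 G;-4.36 -1.06 -0.60 0 0 0.079 G;-4.43 -0.71 -0.60 0 0 0.079 G;-4.47 -0.36 -0.60 0 0 0.079 G;-4.49 -0.01 -0.60 0 0 0.079 G;-4.48 0.34 -0.60 0 0 0.079 G;-4.43 0.70 -0.60 0 0 0.079 G;-4.37 1.04 -0.60 0 0 0.079 G;-4.27 1.38 -0.60 0 0 0.079 G
[ 1.e-04  1.e-04 -1.e+00]
```

Emit:
move_arm(motion="-3.2 -3.2 -0.6 0 0 0.08 100;-3.4 -2.9 -0.6 0 0 0.08 100;-3.6 -2.7 -0.6 0 0 0.08 100;-3.8 -2.4 -0.6 0 0 0.08 100;-4.0 -2.0 -0.6 0 0 0.08 100;-4.1 -1.7 -0.6 0 0 0.08 100;-4.3 -1.4 -0.6 0 0 0.08 100;-4.4 -1.1 -0.6 0 0 0.08 100;-4.4 -0.7 -0.6 0 0 0.08 100;-4.5 -0.4 -0.6 0 0 0.08 100", newtons=40)

```text
time: 2.2
eef_pos: [0.3793, 0.2381, 0.2986]
ee_rot: [0.499, 0.866, 0.001, -0.002]
ft_force: [0.4, 1.0, 1.1]
width: 1.003
```

```bash
python3 - <<'E'
from h import *
plan([0.5,0.06,0.33],0.16,8)
print(tilt(),arm.state()["q"])
E
```

```text
start [0.3793 0.2381 0.2986] 0.5249
-2.68 0.19 -0.39 0 0 0.046 G;-2.67 0.31 -0.39 0 0 0.046 G;-2.65 0.43 -0.39 0 0 0.046 G;-2.63 0.55 -0.39 0 0 0.046 G;-2.60 0.67 -0.39 0 0 0.046 G;-2.57 0.79 -0.39 0 0 0.046 G;-2.53 0.91 -0.39 0 0 0.046 G;-2.49 1.02 -0.39 0 0 0.046 G
[-0.0022  0.0033 -1.    ] [-0.93695862 -0.15199688  0.28624794  1.83583878  0.03902176  1.45148555
 -0.13356736]
```

Emit:
move_arm(motion="-4.2 0.4 -0.6 0 0 0.07 100;-4.2 0.7 -0.6 0 0 0.07 100;-4.1 1.0 -0.6 0 0 0.07 100;-4.0 1.2 -0.6 0 0 0.07 100;-4.0 1.5 -0.6 0 0 0.07 100;0 0 0 0 0 0 100")

```text
time: 2.8
eef_pos: [0.5062, 0.0485, 0.3323]
ee_rot: [0.653, 0.757, 0.004, 0.0]
ft_force: [0.1, 0.1, -0.4]
width: 0.996
```

```bash
python3 - <<'E'
from h import *
import pickle
s=arm.state(); i=arm.camera_info("wrist"); im=arm.capture("wrist"); cv2.imwrite("pics/w1.png",im[:,:,::-1])
pickle.dump(i,open("w1.pkl","wb"))
print(s["eef_pos"],phi_of(s["ee_rot"]),tilt(),s["q"])
for l in ["station","seat","stirrer","disc_end","paddle_end","tab","outlet","mark"]:
    r=arm.pinpoint(l,"wrist")
    print(l,[(round(d["score"],2),round(d["xy"][0]*640,1),round(d["xy"][1]*400,1)) for d in r[:3]])
p=[.5057,.1,-1.912]
for n,P in dict(mark=[-.058,.07,.062],tab=[.115,.07,.15],seat=[0,0,.06]).items(): print(n,proj("wrist",T(p,P),i))
E
```

```text
[0.5062177  0.04849559 0.33229703] 0.14726582102998442 [ 0.0042  0.008  -1.    ] [-0.72070136 -0.03861161  0.56393619  1.66686676  0.01553569  1.50044953
 -0.01078526]
station [(0.72, 323.6, 124.2), (0.61, 325.6, 124.4)]
seat [(0.86, 327.8, 121.2)]
stirrer [(0.88, 507.3, 240.4), (0.67, 323.4, 121.8)]
disc_end [(0.82, 549.4, 204.4), (0.72, 384.9, 153.2)]
paddle_end [(0.97, 265.9, 89.7), (0.74, 467.9, 277.6)]
tab [(0.66, 339.4, 257.6), (0.63, 385.4, 152.4)]
outlet [(0.74, 339.2, 144.3)]
mark [(0.56, 401.6, 105.5)]
mark [[397.16044861 108.34393407]]
tab [[330.68412787 259.14866399]]
seat [[321.99926463 124.1844356 ]]
```

View pics/w1.png

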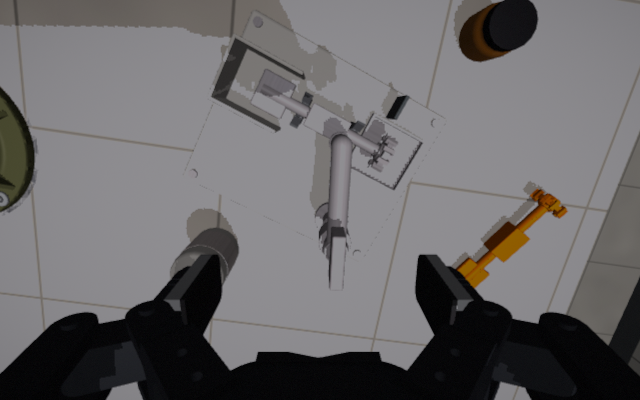

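```bash
python3 - <<'E'
import cv2
a=cv2.imread("pics/w1.png")
a=cv2.convertScaleAbs(a,alpha=1.5)
cv2.imwrite("pics/w1c.png",cv2.resize(a[0:300,170:460],None,fx=2.7,fy=2,interpolation=cv2.INTER_CUBIC))
cv2.imwrite("pics/w1d.png",cv2.resize(a[30:170,200:400],None,fx=4,fy=4,interpolation=cv2.INTER_CUBIC))
cv2.imwrite("pics/w1e.png",cv2.resize(a[70:300,300:450],None,fx=4,fy=2.6,interpolation=cv2.INTER_CUBIC))
E
```

```text
(no output)
```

View pics/w1c.png

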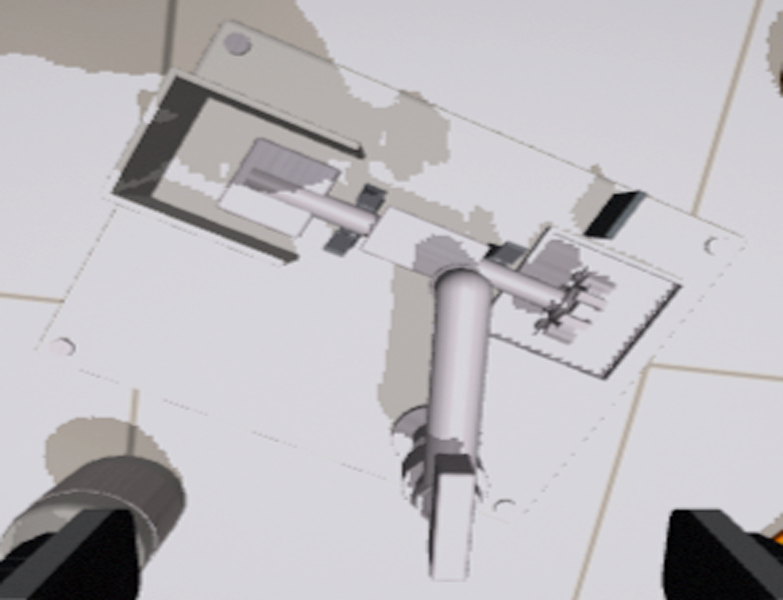

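View pics/w1d.png

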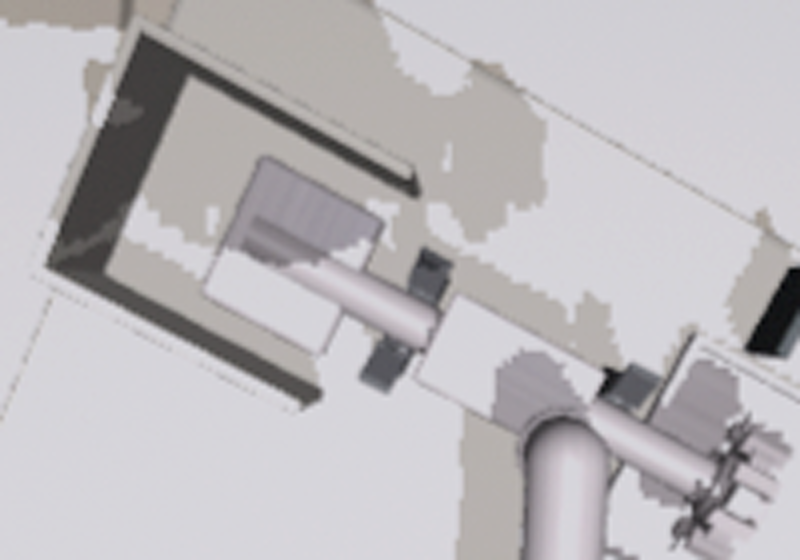

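View pics/w1e.png

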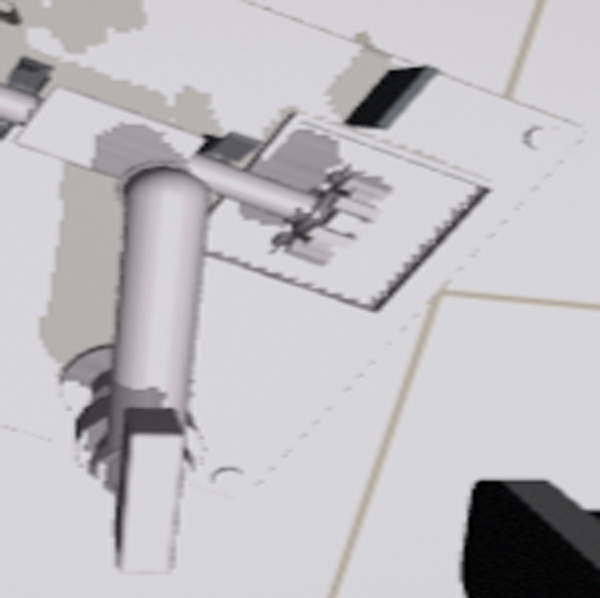

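```bash
cat > fit.py <<'E'
from h import *
import pickle
i=pickle.load(open("w1.pkl","rb"))
C=np.array([[-.08,.145,.012],[.16,.145,.012],[.16,-.145,.012],[-.08,-.145,.012],[-.04,.13,.024],[.04,.13,.024],[-.04,.05,.024]])
U=np.array([[445.7,119.4],[364.5,256.5],[184.1,173.5],[254.4,10],[422,141.9],[393.8,189.2],[372.8,113.1]])
TU=np.array([[332.5,236.2],[345.75,236.2],[343,290.4],[329.5,289.6]])
BU=np.array([[315.5,103],[303,124.5],[353,123]])
def tabpts(e):
    c,s=np.cos(np.pi+e),np.sin(np.pi+e); o=[]
    for a,b in [(.03,.007),(.03,-.007),(-.03,-.007),(-.03,.007)]: o.append([.115+a*c-b*s,.07+a*s+b*c,.165])
    return np.array(o)
def f(x,full=False):
    p=x[:3];e=x[3];b=x[4:7]
    B=T(b,np.array([[-.014,-.025,.014],[.014,-.025,.014],[-.014,.025,.014]]))+[0,0,.06]
    pr=lambda P: proj("w",T(p,P),i)
    d=x[7:9]*1000  # camera pixel offset
    r1=pr(C)-U+d; r2=pr(tabpts(e))-TU+d; r3=pr(B)-BU+d
    top=np.array([[297.3,148.5],[371.7,175.2],[343.3,265.6],[266.7,240.4]])
    side=np.array([[271.8,236.1],[307.3,197.9],[387.9,214.8],[363.6,259.1]])
    r4=(proj("top",T(p,C[:4]))-top)*.4; r5=(proj("side",T(p,C[:4]))-side)*.2
    if full: return r1,r2,r3,r4/.4,r5/.2
    return np.r_[r1.ravel(),r2.ravel(),r3.ravel(),r4.ravel(),r5.ravel(),d*.5]
s=least_squares(f,[.505,.1,-1.912,.5,0,0,0,0,0],loss="soft_l1")
print(np.round(s.x,4))
for r in f(s.x,True): print(np.round(r,1).tolist())
E
python3 fit.py; python3 - <<'E'
E
```

```text
[ 5.1110e-01  9.6900e-02 -1.9096e+00  4.5360e-01  3.0000e-04  1.5000e-03
  7.0000e-04  9.0000e-04 -5.0000e-03]
[[2.8, -1.2], [-4.3, 4.9], [-3.0, 0.9], [-1.6, -4.6], [3.9, -1.5], [0.9, 2.3], [1.6, -1.6]]
[[-0.7, 0.2], [0.2, 0.6], [-0.2, 0.2], [-0.2, 0.6]]
[[-0.6, -0.4], [0.8, 0.1], [-0.1, 0.3]]
[[0.1, -1.1], [1.4, -3.6], [0.6, -0.8], [-1.0, -1.8]]
[[-2.1, -3.1], [-3.2, -3.2], [-0.2, -2.2], [-1.6, -2.9]]
```

```bash
python3 - <<'E'
from h import *
import pickle
s=arm.state();j=arm.camera_info("wrist");i=pickle.load(open("w1.pkl","rb"))
print(s["eef_pos"],tilt(),s["qvel"].round(3)); print(np.round(np.array(j["extrinsics"])-np.array(i["extrinsics"]),4))
im=arm.capture("wrist"); a=cv2.imread("pics/w1.png")[:,:,::-1]
g=lambda x:cv2.cvtColor(np.ascontiguousarray(x),cv2.COLOR_RGB2GRAY)[0:230].astype(np.float32)
print(cv2.phaseCorrelate(g(im),g(a)))
E
sed -e 's/d=x\[7:9\]\*1000.*/d=0; i=dict(I); E=np.array(I["extrinsics"]).copy(); E[:3,3]+=x[7:10]; E[:3,:3]=R.from_rotvec(x[10:13]).as_matrix()@E[:3,:3]; i["extrinsics"]=E/' -e 's/^i=/I=/' -e 's/proj("w",T(p,P),i)/proj("w",T(p,P),i)/' -e 's/,d\*.5\]/,x[7:10]*1000\/3,x[10:13]*1000\/5]/' -e 's/,0,0,0,0,0\]/]+[0]*9/' fit.py > fit2.py; python3 fit2.py
```

```text
[0.50327163 0.05647545 0.33096221] [ 0.0024  0.0087 -1.    ] [ 0.002  0.     0.008 -0.004 -0.    -0.002  0.   ]
[[-0.0022  0.0146  0.0003 -0.0034]
 [ 0.0141  0.0014  0.003   0.0075]
 [-0.0032 -0.0029 -0.0008 -0.0011]
 [ 0.      0.      0.      0.    ]]
((-2.0787015860696556, -8.228045914361445), 0.4655105712513129)
[ 5.0860e-01  9.8200e-02 -1.9026e+00  4.4600e-01 -2.1000e-03  8.0000e-04
 -5.3000e-03 -2.3000e-03  4.0000e-04  7.7000e-03 -5.4000e-03  1.5000e-03
 -7.0000e-04]
[[0.9, 0.1], [-4.2, 5.1], [-0.6, 3.4], [-1.6, -0.3], [2.3, -0.3], [0.1, 3.2], [0.5, 0.4]]
[[-0.3, -0.4], [0.3, -0.0], [-0.1, -1.4], [0.1, -1.0]]
[[-0.4, -0.3], [1.2, 0.0], [-0.5, 0.2]]
[[-0.7, -0.2], [0.8, -3.2], [0.6, -0.2], [-1.2, -0.6]]
[[-1.4, -2.6], [-2.9, -2.9], [0.4, -2.2], [-0.4, -2.8]]
```

```bash
python3 - <<'E'
from h import *
import pickle
i=arm.camera_info("wrist"); im=arm.capture("wrist"); cv2.imwrite("pics/w2.png",im[:,:,::-1])
pickle.dump(i,open("w2.pkl","wb"))
s=arm.state();print(s["eef_pos"],s["qvel"].round(3),s["time"])
a=cv2.convertScaleAbs(im[:,:,::-1].copy(),alpha=1.5)
cv2.imwrite("pics/w2d.png",cv2.resize(a[0:200,180:330],None,fx=4,fy=3,interpolation=cv2.INTER_CUBIC))
cv2.imwrite("pics/w2e.png",cv2.resize(a[100:300,290:450],None,fx=4,fy=3,interpolation=cv2.INTER_CUBIC))
E
```

```text
[0.50343779 0.05600673 0.3310157 ] [ 0.004  0.002  0.003 -0.002 -0.002 -0.     0.   ] 3.35
```

View pics/w2d.png

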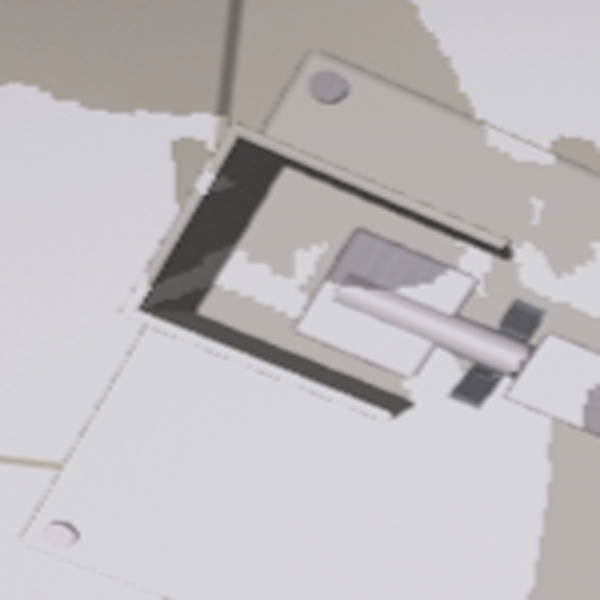

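View pics/w2e.png

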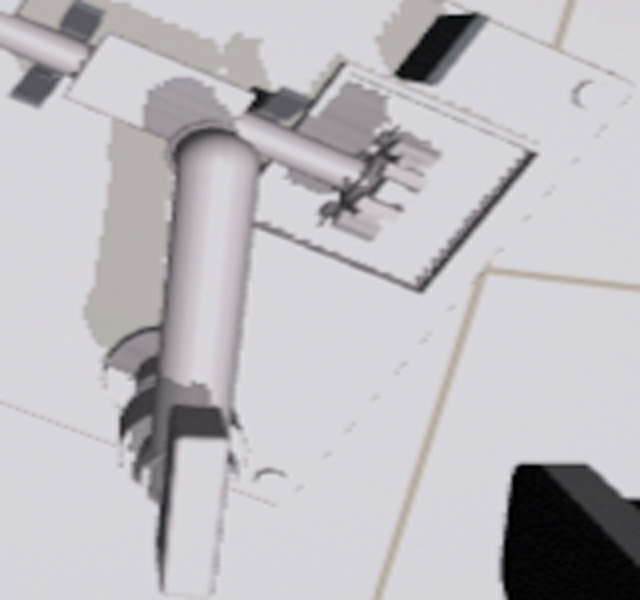

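```bash
cat > edit.py <<'E'
t=open("fit2.py").read().split("\n")
o=[]
for l in t:
    l=l.replace("w1.pkl","w2.pkl")
    if l.startswith("U="): l="U=np.array([[449.3,127.7],[360.8,269],[185,180.7],[257,16],[423.8,151],[395.5,197],[376,121]])\nQU=np.array([[240,45],[215.5,102.7]])"
    if l.startswith("TU="): l="TU=np.array([[332.5,245],[346.5,245.7],[343.3,299],[330.8,297.7]])"
    if l.startswith("BU="): l="BU=np.array([[318.4,111.7],[306.4,132.3],[353.8,129.3]])"
    if "r1=pr" in l: l+="; r6=pr(np.array([[-.034,x[13],.078],[.034,x[13],.078]]))-QU"
    l=l.replace("full: return r1,","full: return r6,r1,").replace("np.r_[r1.ravel()","np.r_[r6.ravel(),r1.ravel()").replace("[0]*9","[0]*9+[-.13]")
    o.append(l)
open("fit3.py","w").write("\n".join(o))
E
python3 edit.py; python3 fit3.py
```

```text
[ 5.0850e-01  9.9800e-02 -1.9068e+00  4.6910e-01 -1.7000e-03  5.0000e-04
  4.0600e-02 -2.2000e-03 -6.0000e-04  4.6000e-03 -1.6000e-03  2.0000e-03
 -5.0000e-04 -1.3130e-01]
[[-0.2, 1.3], [-0.7, 0.7]]
[[0.2, 0.6], [-0.5, -0.1], [-0.9, 0.1], [0.3, -0.9], [3.1, -1.0], [-0.1, 3.3], [0.2, 0.0]]
[[0.1, -0.2], [0.1, -0.6], [0.4, -0.9], [-0.5, 0.1]]
[[-1.5, -1.2], [0.1, 0.3], [1.2, 0.6]]
[[-1.0, -0.2], [0.4, -2.9], [-0.2, -0.0], [-1.9, -0.7]]
[[-1.4, -2.5], [-2.7, -2.7], [0.6, -1.8], [-0.5, -2.3]]
```

```bash
cat >> h.py <<'E'
ST=[0.5075,0.0995,-1.907]
def Rphi(f):
    Y=np.array([np.cos(f),np.sin(f),0]);Z=np.array([0,0,-1.]);return np.c_[np.cross(Y,Z),Y,Z]
def plan2(pos,phi,n,dphi=None):
    s=arm.state(); p=np.array(s["eef_pos"]); R0=R.from_quat(s["ee_rot"]); f=phi_of(s["ee_rot"])
    dev=(R.from_matrix(Rphi(f)).inv()*R0).as_rotvec()
    Rk=lambda k: R.from_matrix(Rphi(f+(phi-f)*k/n))*R.from_rotvec(dev*(1-k/n))
    d=(np.array(pos)-p)/n
    print("start",np.round(p,4),"phi",round(f,4),"tilt",tilt(),"q",s["q"].round(2),"t",round(s["time"],2))
    for k in range(n):
        a=Rk(k); v=a.inv().apply(d)*100; w=(a.inv()*Rk(k+1)).as_rotvec()
        print("%.2f %.2f %.2f %.3f %.3f %.3f G"%(*v,*w),end=";")
    print()
E
python3 - <<'E'
from h import *
t=T(ST,[.115,.07,.15])[0];print(t)
plan2([t[0],t[1],.20],-1.907+np.pi/2+.469,4)
E
```

```text
[ 0.53564182 -0.032155    0.15      ]
start [0.5034 0.056  0.331 ] phi 0.1606 tilt [ 0.0025  0.0086 -1.    ] q [-0.73 -0.04  0.56  1.67  0.01  1.5  -0.01] t 3.35
-2.33 0.43 3.26 0.001 -0.002 0.007 G;-2.32 0.45 3.26 0.001 -0.002 0.007 G;-2.31 0.47 3.27 0.001 -0.002 0.007 G;-2.30 0.49 3.27 0.001 -0.002 0.007 G;
```

Emit:
move_arm(motion="-2.3 0.4 3.2 0.001 -0.002 0.007 50;-2.3 0.5 3.2 0.001 -0.002 0.007 50;-2.3 0.5 3.2 0.001 -0.002 0.007 50;-2.3 0.5 3.2 0.001 -0.002 0.007 50;0 0 0 0 0 0 50;0 0 0 0 0 0 50", newtons=30)

```text
time: 3.95
eef_pos: [0.5386, -0.0299, 0.2002]
ee_rot: [0.656, 0.754, 0.002, 0.001]
ft_force: [0.4, 0.6, 0.9]
width: 0.502
```

```bash
python3 - <<'E'
from h import *
i=arm.camera_info("wrist"); im=arm.capture("wrist")
s=arm.state();print(s["qvel"].round(3))
a=cv2.convertScaleAbs(im[:,:,::-1].copy(),alpha=1.5)
P=np.r_[T(ST,[[.115,.07,.165]]),T(ST,[[0,0,.074]])]
for u in proj("w",P,i): print(u); cv2.circle(a,tuple(int(v) for v in u),2,(0,0,255),-1)
cv2.imwrite("pics/w3.png",a)
t=T(ST,[.115,.07,.15])[0]
plan2([t[0],t[1],.148],-1.907+np.pi/2+.469,3)
E
```

```text
[-0.012 -0.017 -0.006 -0.009  0.003  0.004  0.   ]
[311.30854734 241.17553128]
[298.43076133  14.73749003]
start [ 0.5384 -0.03    0.2002] phi 0.1393 tilt [ 0.0041  0.0025 -1.    ] q [-0.61  0.11  0.67  1.81 -0.08  1.24  0.22] t 4.0
-0.06 -0.11 1.74 0.001 -0.001 0.002 G;-0.06 -0.11 1.74 0.001 -0.001 0.002 G;-0.06 -0.10 1.74 0.001 -0.001 0.002 G;
```

View pics/w3.png

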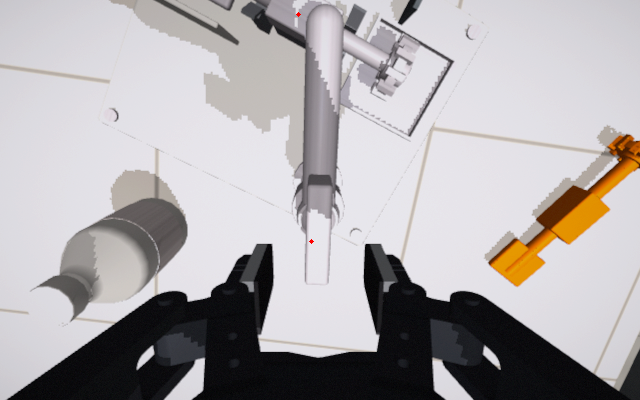

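```bash
python3 - <<'E'
from h import *
a=cv2.imread("pics/w3.png")
cv2.imwrite("pics/w3c.png",cv2.resize(a[160:300,260:380],None,fx=4.5,fy=4.2,interpolation=cv2.INTER_CUBIC))
s=arm.state()
for uv in [(307,187),(332,187),(328,283.5),(306,283.5)]:
    p=ray("wrist",uv,.165); print(p, (R.from_quat(s["ee_rot"]).inv().apply(p-s["eef_pos"])*1000).round(1))
E
```

```text
[ 0.52903423 -0.00205872  0.165     ] [28.9 -5.6 35.2]
[ 5.42091346e-01 -2.45491749e-04  1.65000000e-01] [28.9  7.6 35.3]
[ 0.54837272 -0.05688367  0.165     ] [-28.1   6.   35.1]
[ 0.53584738 -0.05859933  0.165     ] [-28.1  -6.7  35.1]
```

View pics/w3c.png

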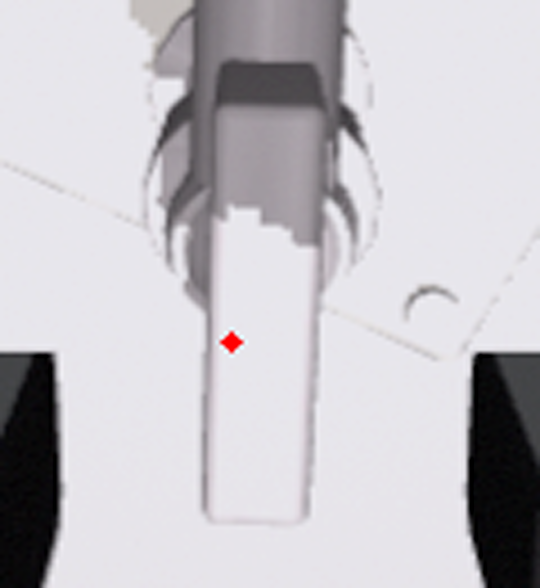

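Emit:
move_arm(motion="0.05 0.03 1.75 0.001 -0.001 0.012 50;0.05 0 1.75 0.001 -0.001 0.012 50;0 0 1.75 0 0 0 50;0 0 0 0 0 0 50;0 0 0 0 0 0 50")

```text
time: 4.5
eef_pos: [0.5435, -0.0218, 0.1544]
ee_rot: [0.662, 0.75, 0.007, 0.004]
ft_force: [1.1, 0.7, -0.4]
width: 0.499
```

```bash
python3 - <<'E'
from h import *
im=arm.capture("wrist")
a=cv2.convertScaleAbs(im[:,:,::-1].copy(),alpha=1.5)
cv2.imwrite("pics/w4.png",a)
s=arm.state();plan2([.5386,-.029,.148],.115,1);print(s["ft_force"])
E
```

```text
start [ 0.5435 -0.0217  0.1544] phi 0.1241 tilt [ 0.0149  0.0062 -0.9999] q [-0.6   0.16  0.66  1.86 -0.12  1.14  0.22] t 4.55
-0.66 -0.59 0.63 0.016 -0.004 0.009 G;
[-0.42599173  0.45979331  0.72658545]
```

View pics/w4.png

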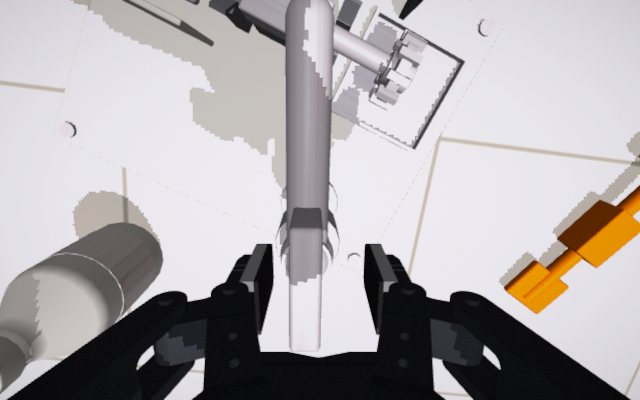

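Emit:
move_arm(motion="-0.3 -0.3 0 0.008 -0.002 0.004 50;-0.3 -0.3 0.3 0.008 -0.002 0.004 50;0 0 0.3 0 0 0 50;0 0 0 0 0 0 50")

```text
time: 4.95
eef_pos: [0.5397, -0.0284, 0.1513]
ee_rot: [0.665, 0.747, 0.002, 0.001]
ft_force: [-0.7, -0.8, 0.7]
width: 0.498
```

```bash
python3 - <<'E'
from h import *
im=arm.capture("wrist")
a=cv2.convertScaleAbs(im[:,:,::-1].copy(),alpha=1.5)
cv2.imwrite("pics/w5.png",a[150:400,120:520])
s=arm.state();plan2([.5386,-.029,.148],.115,1);print(s["ft_force"])
E
```

```text
start [ 0.5398 -0.0286  0.1514] phi 0.1162 tilt [ 0.0036  0.0012 -1.    ] q [-0.6   0.17  0.66  1.86 -0.11  1.15  0.22] t 5.0
-0.03 -0.13 0.34 0.004 -0.001 0.001 G;
[-0.60993371 -1.19780966 -0.20398009]
```

View pics/w5.png

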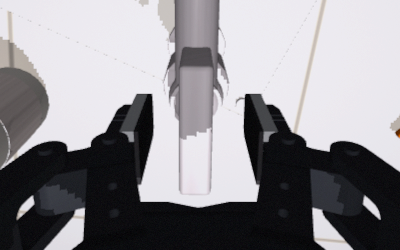

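Emit:
move_arm(motion="0 -0.12 0.3 0.004 -0.001 0 50;0 0 0 0 0 0 50;0 0 0 0 0 0 0;0 0 0 0 0 0 0;0 0 0 0 0 0 0;0 0 0 0 0 0 0")

```text
time: 5.6
eef_pos: [0.5385, -0.0288, 0.1481]
ee_rot: [0.665, 0.747, -0.0, -0.0]
ft_force: [0.2, -0.5, -0.3]
width: 0.152
```

```bash
python3 - <<'E'
from h import *
s=arm.state();plan2([.5386,-.029,.148],.115,1);print(s["ft_force"],s["torque"],s["width"])
E
```

```text
start [ 0.5385 -0.0288  0.1481] phi 0.1162 tilt [-9.e-04 -5.e-04 -1.e+00] q [-0.6   0.17  0.66  1.86 -0.11  1.15  0.22] t 5.6
-0.03 0.01 0.01 -0.001 0.000 0.001 G;
[ 0.23503854 -0.48270411 -0.34400524] [-0.02295353  0.0049344   0.00059396] 0.15217867731515344
```

Emit:
move_arm(motion="0 0 0 0 0 0.08 0;0 0 0 0 0 0.1 0;0 0 0 0 0 0.1 0;0 0 0 0 0 0.1 0;0 0 0 0 0 0.1 0")

```text
time: 6.1
eef_pos: [0.5389, -0.0288, 0.1481]
ee_rot: [0.828, 0.561, -0.0, 0.001]
ft_force: [0.5, -0.1, -0.4]
width: 0.155
```

```bash
python3 - <<'E'
from h import *
s=arm.state();plan2([.5385,-.0288,.148],.115-1.41,8);print(s["ft_force"],s["torque"],s["width"])
E
```

```text
start [ 0.5389 -0.0288  0.1481] phi -0.3796 tilt [ 2.0e-04 -1.2e-03 -1.0e+00] q [-0.64  0.18  0.72  1.86 -0.13  1.15 -0.26] t 6.1
-0.00 -0.00 0.00 0.000 0.000 0.114 G;-0.00 -0.00 0.00 0.000 0.000 0.114 G;-0.00 -0.00 0.00 0.000 0.000 0.114 G;-0.00 -0.00 0.00 0.000 0.000 0.114 G;-0.00 -0.00 0.00 0.000 0.000 0.114 G;-0.00 -0.00 0.00 0.000 0.000 0.114 G;-0.00 -0.00 0.00 0.000 0.000 0.114 G;-0.00 -0.00 0.00 0.000 0.000 0.114 G;
[ 0.53618141 -0.14069453 -0.42846071] [-0.03949937 -0.00317073  0.12806803] 0.1547708952831232
```

Emit:
move_arm(motion="0 0 0 0 0 0.12 0;0 0 0 0 0 0.12 0;0 0 0 0 0 0.12 0;0 0 0 0 0 0.12 0;0 0 0 0 0 0.12 0;0 0 0 0 0 0.12 0;0 0 0 0 0 0.12 0;0 0 0 0 0 0.09 0;0 0 0 0 0 0 0")

```text
time: 7.0
eef_pos: [0.5394, -0.0294, 0.1481]
ee_rot: [0.994, 0.112, 0.001, 0.002]
ft_force: [-0.4, -1.0, -0.5]
width: 0.157
```

```bash
python3 - <<'E'
from h import *
s=arm.state();plan2([.5385,-.0288,.148],.115-1.41,1);print(s["ft_force"],s["torque"],s["width"])
E
```

```text
start [ 0.5394 -0.0294  0.1481] phi -1.3472 tilt [ 0.0017 -0.0029 -1.    ] q [-0.75  0.19  0.83  1.87 -0.15  1.15 -1.2 ] t 7.0
-0.08 -0.08 0.01 0.003 -0.001 -0.052 G;
[-0.43578758 -1.02704515 -0.45005003] [ 0.12640606  0.03765805 -0.10700202] 0.1565257503092382
```

Emit:
move_arm(motion="0 0 0 0 0 0 60;0 0 0 0 0 0 60;0 0 0 0 0 0 60;0 0 -2 0 0 0 60;0 0 -3 0 0 0 60;0 0 -3 0 0 0 60;0 0 0 0 0 0 60")

```text
time: 7.7
eef_pos: [0.5384, -0.0292, 0.2298]
ee_rot: [0.993, 0.116, -0.001, 0.002]
ft_force: [0.5, 0.3, -0.2]
width: 0.605
```

```bash
python3 - <<'E'
from h import *
s=arm.state();print(s["width"],s["ft_force"]);plan2([.508,.101,.21],-1.907,5)
E
```

```text
0.6047682406461273 [ 0.46443695  0.27439173 -0.22070802]
start [ 0.5384 -0.0292  0.2298] phi -1.339 tilt [-9.0e-04 -3.8e-03 -1.0e+00] q [-0.78  0.1   0.84  1.77 -0.08  1.31 -1.26] t 7.7
0.01 -2.67 0.39 0.001 -0.000 0.114 G;-0.30 -2.66 0.39 0.001 0.000 0.114 G;-0.60 -2.61 0.39 0.001 0.000 0.114 G;-0.89 -2.52 0.39 0.001 0.000 0.114 G;-1.17 -2.40 0.40 0.001 0.000 0.114 G;
```

Emit:
move_arm(motion="0 -2.7 0.4 0 0 0.11 65;-0.3 -2.7 0.4 0 0 0.11 65;-0.6 -2.6 0.4 0 0 0.11 65;-0.9 -2.5 0.4 0 0 0.11 65;-1.2 -2.3 0.4 0 0 0.1 65;0 0 0 0 0 0 65;0 0 0 0 0 0 65;0 0 0 0 0 0 65")

```text
time: 8.5
eef_pos: [0.5053, 0.1028, 0.2064]
ee_rot: [0.987, -0.163, -0.0, 0.002]
ft_force: [-0.5, -0.3, 1.3]
width: 0.649
```

```bash
python3 - <<'E'
from h import *
import pickle
i=arm.camera_info("wrist");im=arm.capture("wrist");pickle.dump(i,open("w6.pkl","wb"))
s=arm.state();print(s["width"],s["qvel"].round(3));plan2([.508,.101,.21],-1.907,1)
a=cv2.convertScaleAbs(im[:,:,::-1].copy(),alpha=1.5);cv2.imwrite("pics/w6.png",a)
cv2.imwrite("pics/w6c.png",cv2.resize(a[90:330,220:420],None,fx=4,fy=2.5,interpolation=cv2.INTER_CUBIC))
for l in ["stirrer","seat","disc_end","paddle_end","mark"]:
    r=arm.pinpoint(l,"wrist")
    print(l,[(round(d["score"],2),round(d["xy"][0]*640,1),round(d["xy"][1]*400,1)) for d in r[:3]])
E
```

```text
0.6541524663032827 [ 0.006 -0.003  0.006 -0.006  0.004  0.002 -0.007]
start [0.5054 0.1023 0.2064] phi -1.899 tilt [-7.0e-04 -4.7e-03 -1.0e+00] q [-0.98  0.05  0.75  1.85 -0.03  1.26 -2.11] t 8.55
0.29 0.04 -0.36 0.005 -0.001 0.008 G;
stirrer [(0.62, 316.2, 181.8)]
seat []
disc_end [(0.66, 318.4, 90.5)]
paddle_end [(0.79, 310.8, 262.3)]
mark [(0.89, 245.0, 99.7)]
```

View pics/w6.png

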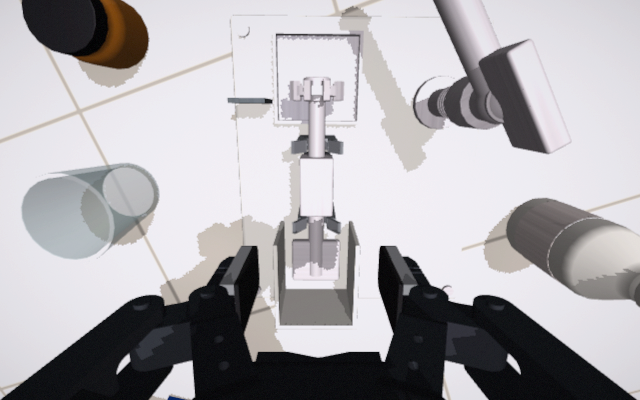

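View pics/w6c.png

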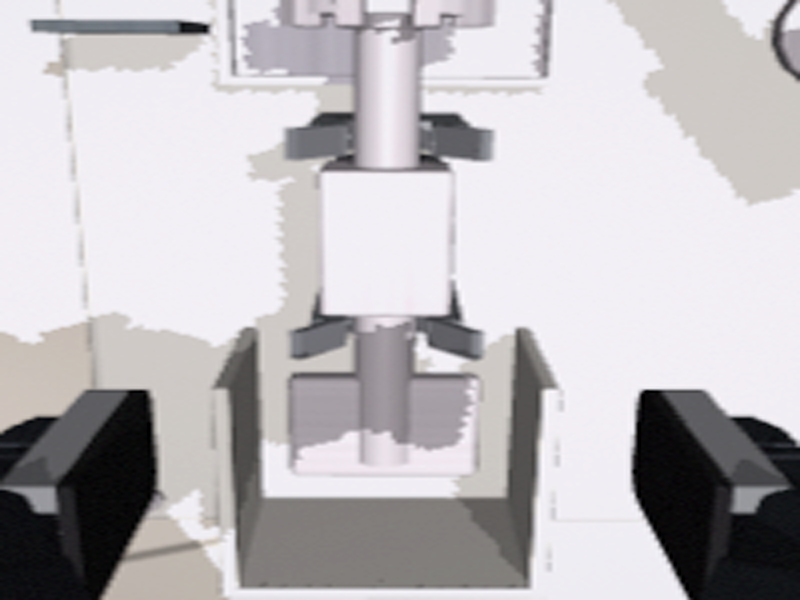

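```bash
python3 - <<'E'
from h import *
import pickle
i=pickle.load(open("w6.pkl","rb"))
arm.camera_info=lambda c:i
s=arm.state()
def rep(n,uv,z):
    p=ray("wrist",uv,z); q=R.from_quat(s["ee_rot"]).inv().apply(p-s["eef_pos"])*1000
    c,sn=np.cos(ST[2]),np.sin(ST[2]); d=p[:2]-ST[:2]
    print(n,"tool",q[:2].round(1),"station",(np.array([c*d[0]+sn*d[1],-sn*d[0]+c*d[1]])*1000).round(1))
for n,uv in dict(TL=(300.5,158),TR=(333,158),BL=(300.5,216),BR=(332.7,216.6)).items(): rep("block "+n,uv,.074)
P=lambda x,y:(220+x/4,90+y/2.5)
for n,uv,z in [("s+ L bottom",P(286,160),.079),("s+ L top",P(290,128),.079),("s+ R top",P(490,130),.079),("s+ R bot",P(493,160),.079),("s- L t",P(291,330),.079),("s- L b",P(292,357),.079),("s- R t",P(478,330),.079),("s- R b",P(481,357),.079),("pocket inL top",P(235,335),.078),
 ("pocket back inner L",P(240,587),.078),("pocket back inner R",P(530,587),.078),("tray y50 L",P(222,85),.024),("tray y50 R",P(545,85),.024)]: rep(n,uv,z)
for n,uv,z in [("tray TL",(275,34),.024),("tray TR",(362,34),.024),("fin L",(228,99),.062),("fin R",(271,99.5),.062),("corner",(231.5,16),.012)]: rep(n,uv,z)
E
```

```text
block TL tool [ 30.3 -14.2] station [-16.2  27.5]
block TR tool [30.3 12.1] station [10.1 27.8]
block BL tool [-19.3 -14.8] station [-16.5 -22. ]
block BR tool [-19.8  12.6] station [ 10.9 -22.3]
s+ L bottom tool [ 34.2 -21. ] station [-23.1  31.4]
s+ L top tool [ 44.2 -20.1] station [-22.2  41.4]
s+ R top tool [43.6 19.2] station [17.1 41.2]
s+ R bot tool [34.2 20. ] station [17.9 31.7]
s- L t tool [-22.9 -21.1] station [-22.8 -25.7]
s- L b tool [-32.6 -21.1] station [-22.7 -35.4]
s- R t tool [-22.9  18.1] station [ 16.5 -25.4]
s- R b tool [-32.6  19. ] station [ 17.4 -35.1]
pocket inL top tool [-25.1 -33.1] station [-34.7 -27.9]
pocket back inner L tool [-124.2  -35. ] station [ -35.9 -127.1]
pocket back inner R tool [-124.3   32.3] station [  31.4 -126.7]
tray y50 L tool [ 54.7 -39.9] station [-41.9  51.8]
tray y50 R tool [54.8 35.8] station [33.8 52.5]
tray TL tool [131.2 -37.7] station [-40.3 128.4]
tray TR tool [131.4  38.2] station [ 35.7 129.1]
fin L tool [ 76.1 -72.7] station [-75.  73.]
fin R tool [ 75.8 -38.1] station [-40.4  72.9]
corner tool [148.1 -77.5] station [-80.1 145. ]
```

Emit:
move_arm(motion="0.2 -0.05 2 0.002 0 0.003 65;0.2 -0.05 2 0.002 0 0.003 65;0.15 0 2 0 0 0 65;0 0 2 0 0 0 65;0 0 0 0 0 0 65;0 0 0 0 0 0 65")

```text
time: 9.4
eef_pos: [0.5138, 0.1002, 0.1264]
ee_rot: [0.986, -0.168, 0.003, -0.001]
ft_force: [0.5, 0.3, 0.1]
width: 0.65
```

```bash
python3 - <<'E'
from h import *
s=arm.state();print(s["width"],s["ft_force"])
G=np.array([.5054,.1023,0])+Rphi(-1.899)@[.0054,-.0011,0];print(G)
plan2([G[0],G[1],.058],-1.905,4)
E
```

```text
0.6502329653793963 [0.45608377 0.33689152 0.08090223]
[0.51086634 0.10160063 0.        ]
start [0.5138 0.1002 0.1264] phi -1.9084 tilt [ 0.0055  0.0016 -1.    ] q [-0.94  0.16  0.76  1.93 -0.13  1.09 -2.04] t 9.4
-0.09 -0.00 1.71 -0.001 -0.001 -0.001 G;-0.09 -0.01 1.71 -0.001 -0.001 -0.001 G;-0.08 -0.01 1.71 -0.001 -0.001 -0.001 G;-0.08 -0.01 1.71 -0.001 -0.001 -0.001 G;
```

Emit:
move_arm(motion="-0.15 0 1.5 -0.001 -0.001 0 65;-0.15 0 1.5 -0.001 -0.001 0 65;-0.15 0 1.5 -0.001 -0.001 0 65;-0.1 0 1.2 0 -0.001 0 65;0 0 0 0 0 0 65;0 0 0 0 0 0 65")

```text
time: 10.0
eef_pos: [0.51, 0.103, 0.0671]
ee_rot: [0.986, -0.168, 0.002, -0.001]
ft_force: [0.3, -0.1, -0.1]
width: 0.655
```

```bash
python3 - <<'E'
from h import *
s=arm.state();print(s["width"],s["ft_force"])
plan2([.5109,.1016,.058],-1.905,1)
im=arm.capture("wrist");a=cv2.convertScaleAbs(im[:,:,::-1].copy(),alpha=1.5);cv2.imwrite("pics/w7.png",a)
E
```

```text
0.6545225120846839 [ 0.31096942 -0.08976736 -0.11231389]
start [0.51   0.103  0.0671] phi -1.9078 tilt [ 0.0038  0.0021 -1.    ] q [-0.91  0.25  0.74  1.99 -0.2   0.98 -1.98] t 10.0
0.13 0.10 0.91 -0.003 -0.003 -0.003 G;
```

View pics/w7.png

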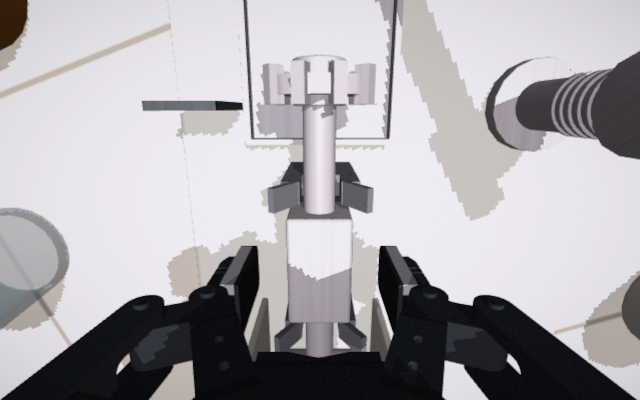

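Emit:
move_arm(motion="0.05 0.1 0.5 -0.002 -0.002 -0.002 65;0.05 0 0.5 -0.001 -0.001 0 65;0 0 0 0 0 0 65;0 0 0 0 0 0 65")

```text
time: 10.45
eef_pos: [0.5119, 0.102, 0.0578]
ee_rot: [0.986, -0.167, 0.001, -0.001]
ft_force: [0.1, 0.6, 0.2]
width: 0.646
```

```bash
python3 - <<'E'
from h import *
import pickle
s=arm.state();print(s["width"],s["ft_force"])
plan2([.5109,.1016,.058],-1.905,1)
i=arm.camera_info("wrist");pickle.dump(i,open("w8.pkl","wb"))
im=arm.capture("wrist");a=cv2.convertScaleAbs(im[:,:,::-1].copy(),alpha=1.5);cv2.imwrite("pics/w8.png",cv2.resize(a[140:370,220:420],None,fx=4,fy=2.6,interpolation=cv2.INTER_CUBIC))
E
```

```text
0.645598207487048 [0.13446036 0.56163269 0.24659007]
start [0.5119 0.102  0.0578] phi -1.9055 tilt [ 0.0023  0.0016 -1.    ] q [-0.9   0.27  0.73  1.99 -0.22  0.96 -1.96] t 10.45
-0.08 0.07 -0.02 -0.002 -0.002 -0.001 G;
```

View pics/w8.png

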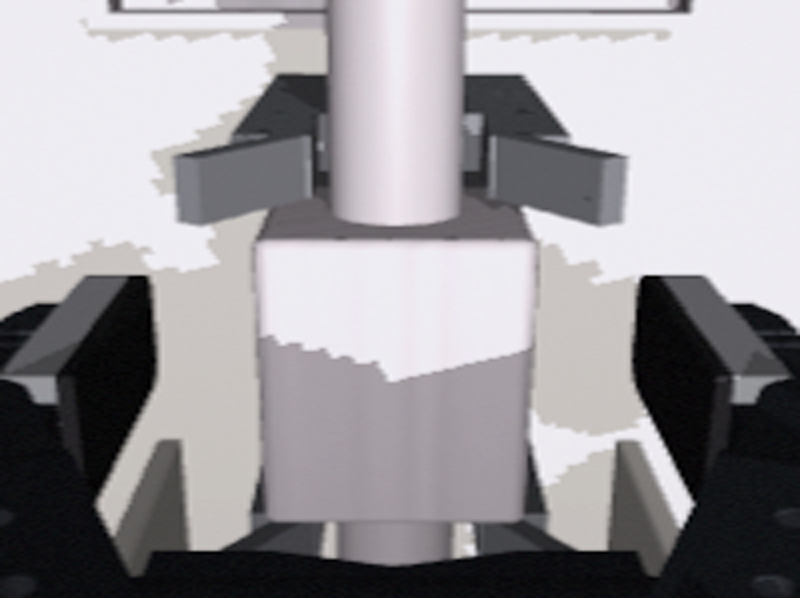

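```bash
python3 - <<'E'
from h import *
import pickle
i=pickle.load(open("w8.pkl","rb"));arm.camera_info=lambda c:i
s=arm.state()
for uv in [(318.7,232.3),(318.7,340.0)]:
    print(R.from_quat(s["ee_rot"]).inv().apply(ray("w",uv,.074)-s["eef_pos"])*1000)
E
```

```text
[ 24.45032711   0.51255881 -16.16211369]
[-24.03667237   0.53264423 -16.24060732]
```

Emit:
move_arm(motion="0 0 0 -0.001 -0.002 0 10;0 0 0 0 0 0 10;0 0 0 0 0 0 10;0 0 0 0 0 0 10;0 0 0 0 0 0 10", newtons=60)

```text
time: 11.0
eef_pos: [0.5122, 0.102, 0.0583]
ee_rot: [0.986, -0.167, 0.0, -0.001]
ft_force: [0.3, -0.6, 0.5]
width: 0.315
```

```bash
python3 - <<'E'
from h import *
s=arm.state();print(s["width"],s["ft_force"],s["torque"])
plan2([.5119,.102,.058],-1.905,1)
E
```

```text
0.31456684570159055 [ 0.30527231 -0.6085133   0.49717811] [-0.05051402 -0.03723915 -0.01969762]
start [0.5122 0.102  0.0583] phi -1.9055 tilt [ 6.0e-04  1.6e-03 -1.0e+00] q [-0.9   0.27  0.73  1.99 -0.22  0.96 -1.96] t 11.0
-0.03 0.01 0.03 -0.002 -0.000 -0.001 G;
```

Emit:
move_arm(motion="0 0 -1 0 0 0 10;0 0 -2 0 0 0 10;0 0 -2 0 0 0 10;0 0 -2.2 0 0 0 10;0 0 -2.2 0 0 0 10;0 0 -2 0 0 0 10;0 0 0 0 0 0 10;0 0 0 0 0 0 10")

```text
time: 11.8
eef_pos: [0.5074, 0.1004, 0.1747]
ee_rot: [0.986, -0.167, -0.004, 0.002]
ft_force: [0.0, 0.5, -4.4]
width: 0.316
```

```bash
python3 - <<'E'
from h import *
s=arm.state();print(s["width"],s["ft_force"],s["torque"])
plan2([.5122,.102,.175],1.236,24)
im=arm.capture("wrist");a=cv2.convertScaleAbs(im[:,:,::-1].copy(),alpha=1.5);cv2.imwrite("pics/w9.png",a)
E
```

```text
0.31577013573814217 [ 1.64964694e-03  5.46927962e-01 -4.40832970e+00] [0.05736283 0.03853763 0.06140249]
start [0.5074 0.1004 0.1747] phi -1.9068 tilt [-0.0089 -0.0015 -1.    ] q [-0.97  0.1   0.77  1.88 -0.07  1.2  -2.08] t 11.8
0.02 -0.01 -0.00 -0.001 0.001 -0.131 G;0.02 -0.01 -0.00 -0.001 0.001 -0.131 G;0.02 -0.01 -0.00 -0.001 0.001 -0.131 G;0.02 -0.01 -0.00 -0.001 0.001 -0.131 G;0.02 -0.00 -0.00 -0.001 0.001 -0.131 G;0.02 0.00 -0.00 -0.001 0.001 -0.131 G;0.02 0.00 -0.00 -0.001 0.001 -0.131 G;0.02 0.01 -0.00 -0.001 0.001 -0.131 G;0.02 0.01 -0.00 -0.000 0.001 -0.131 G;0.02 0.01 -0.00 -0.000 0.001 -0.131 G;0.02 0.01 -0.00 -0.000 0.001 -0.131 G;0.01 0.01 -0.00 -0.000 0.001 -0.131 G;0.01 0.02 -0.00 -0.000 0.001 -0.131 G;0.01 0.02 -0.00 -0.000 0.001 -0.131 G;0.01 0.02 -0.00 -0.000 0.001 -0.131 G;0.01 0.02 -0.00 -0.000 0.001 -0.131 G;0.00 0.02 -0.00 -0.000 0.001 -0.131 G;-0.00 0.02 -0.00 -0.000 0.000 -0.131 G;-0.00 0.02 -0.00 -0.000 0.000 -0.131 G;-0.01 0.02 -0.00 -0.000 0.000 -0.131 G;-0.01 0.02 -0.00 0.000 0.000 -0.131 G;-0.01 0.02 -0.00 0.000 0.000 -0.131 G;-0.01 0.02 -0.00 0.000 0.000 -0.131 G;-0.02 0.01 -0.00 0.000 0.000 -0.131 G;
```

View pics/w9.png

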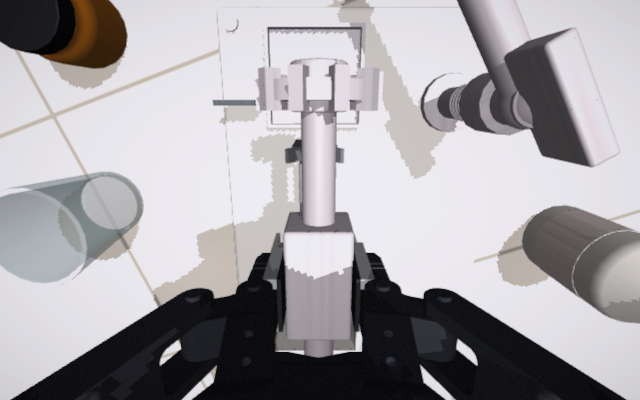

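Emit:
move_arm(motion="0 0 0 0 0 -0.1 10;0 0 0 0 0 -0.13 10;0 0 0 0 0 -0.14 10;0 0 0 0 0 -0.14 10;0 0 0 0 0 -0.14 10;0 0 0 0 0 -0.14 10;0 0 0 0 0 -0.14 10;0 0 0 0 0 -0.14 10;0 0 0 0 0 -0.14 10;0 0 0 0 0 -0.14 10")

```text
time: 12.85
eef_pos: [0.4978, 0.0972, 0.1591]
ee_rot: [0.861, 0.508, -0.018, -0.002]
ft_force: [0.7, 0.3, -5.0]
width: 0.314
```

```bash
python3 - <<'E'
from h import *
s=arm.state();print(s["width"],s["ft_force"],s["torque"])
plan2([.5122,.102,.175],1.236,12)
E
```

```text
0.3144620550481972 [ 0.74217907  0.27362691 -4.95908759] [ 0.06205812 -0.0473456   0.02305592]
start [0.4978 0.0972 0.1591] phi -0.5045 tilt [-0.0326 -0.0146 -0.9994] q [-0.88  0.11  0.67  1.9  -0.06  1.2  -0.69] t 12.85
0.09 0.08 -0.14 -0.006 -0.001 -0.145 G;0.08 0.10 -0.14 -0.005 -0.000 -0.145 G;0.06 0.11 -0.14 -0.005 -0.000 -0.145 G;0.05 0.11 -0.14 -0.005 0.000 -0.145 G;0.03 0.12 -0.13 -0.004 0.000 -0.145 G;0.01 0.12 -0.13 -0.004 0.001 -0.145 G;-0.01 0.12 -0.13 -0.004 0.001 -0.145 G;-0.03 0.12 -0.13 -0.003 0.001 -0.145 G;-0.04 0.12 -0.13 -0.003 0.001 -0.145 G;-0.06 0.11 -0.13 -0.003 0.002 -0.145 G;-0.07 0.10 -0.13 -0.002 0.002 -0.145 G;-0.09 0.09 -0.13 -0.002 0.002 -0.145 G;
```

Emit:
move_arm(motion="0.2 0.2 -0.5 -0.008 -0.002 -0.14 10;0.2 0.2 -0.4 -0.008 -0.002 -0.14 10;0.15 0.2 -0.4 -0.008 0 -0.14 10;0.1 0.2 -0.3 -0.006 0 -0.14 10;0.1 0.2 -0.3 -0.006 0 -0.14 10")

```text
time: 13.35
eef_pos: [0.5047, 0.1006, 0.1692]
ee_rot: [0.623, 0.782, -0.017, 0.005]
ft_force: [0.8, -0.7, -4.6]
width: 0.316
```

```bash
python3 - <<'E'
from h import *
s=arm.state();print(s["width"],s["ft_force"],s["torque"])
plan2([.5122,.102,.175],1.236,8)
E
```

```text
0.3160028570607766 [ 0.78756607 -0.69501851 -4.62186658] [ 0.06238683 -0.02790208 -0.00524314]
start [0.5047 0.1006 0.1692] phi 0.2248 tilt [-0.0127 -0.0323 -0.9994] q [-0.85  0.1   0.62  1.88 -0.03  1.2   0.01] t 13.35
-0.01 0.09 -0.07 -0.006 0.001 -0.126 G;-0.02 0.09 -0.07 -0.005 0.002 -0.126 G;-0.03 0.09 -0.07 -0.005 0.002 -0.126 G;-0.04 0.09 -0.07 -0.004 0.002 -0.126 G;-0.05 0.08 -0.07 -0.004 0.002 -0.126 G;-0.06 0.07 -0.07 -0.004 0.003 -0.126 G;-0.07 0.07 -0.07 -0.003 0.003 -0.126 G;-0.08 0.06 -0.07 -0.003 0.003 -0.126 G;
```

Emit:
move_arm(motion="0 0.15 -0.3 -0.008 0.002 -0.13 10;0 0.15 -0.3 -0.008 0.002 -0.13 10;0 0.15 -0.3 -0.008 0.002 -0.13 10;-0.05 0.15 -0.3 -0.008 0.003 -0.13 10;-0.05 0.15 -0.2 -0.008 0.003 -0.13 10;-0.1 0.1 -0.2 -0.006 0.003 -0.12 10;-0.1 0.1 -0.2 -0.005 0.003 -0.1 10;0 0 0 0 0 0 10;0 0 0 0 0 0 10")

```text
time: 14.25
eef_pos: [0.5065, 0.1018, 0.1731]
ee_rot: [0.218, 0.976, -0.0, -0.004]
ft_force: [0.4, 0.1, -2.4]
width: 0.317
```

```bash
python3 - <<'E'
from h import *
s=arm.state();print(s["width"],s["ft_force"],s["torque"])
plan2([.5122,.102,.175],1.236,3)
E
```

```text
0.3165266374716592 [ 0.39895232  0.05770026 -2.44530267] [-0.01910549 -0.02214632 -0.00334316]
start [0.5065 0.1018 0.1731] phi 1.131 tilt [-7.5e-03  7.0e-04 -1.0e+00] q [-0.8   0.09  0.58  1.88 -0.05  1.2   0.93] t 14.25
-0.17 0.09 -0.07 -0.001 -0.002 -0.035 G;-0.17 0.08 -0.07 -0.001 -0.002 -0.035 G;-0.17 0.08 -0.06 -0.001 -0.002 -0.035 G;
```

Emit:
move_arm(motion="-0.17 0.09 -0.1 -0.001 -0.002 -0.04 10;-0.17 0.08 -0.1 -0.001 -0.002 -0.04 10;-0.17 0.08 -0.1 -0.001 -0.002 -0.03 10;0 0 0 0 0 0 10;0 0 0 0 0 0 10;0 0 0 0 0 0 10")

```text
time: 14.85
eef_pos: [0.5094, 0.1016, 0.1717]
ee_rot: [0.168, 0.986, -0.002, -0.004]
ft_force: [-0.3, -0.2, -4.1]
width: 0.314
```

```bash
python3 - <<'E'
from h import *
import pickle
i=arm.camera_info("wrist");im=arm.capture("wrist");pickle.dump(i,open("w10.pkl","wb"))
s=arm.state();print(s["width"],s["ft_force"],s["qvel"].round(3))
pickle.dump(s,open("s10.pkl","wb"))
plan2([.5122,.102,.175],1.236,3)
a=cv2.convertScaleAbs(im[:,:,::-1].copy(),alpha=1.5);cv2.imwrite("pics/w10.png",a)
E
```

```text
0.3154667357139973 [ 0.59366496 -0.30523444 -5.04666243] [ 0.    -0.002 -0.001 -0.003 -0.001  0.002  0.01 ]
start [0.5094 0.1016 0.1717] phi 1.2337 tilt [-0.008  -0.0026 -1.    ] q [-0.79  0.1   0.58  1.87 -0.06  1.2   1.04] t 14.9
-0.08 0.04 -0.11 -0.002 -0.002 -0.001 G;-0.08 0.04 -0.11 -0.002 -0.002 -0.001 G;-0.08 0.04 -0.11 -0.002 -0.002 -0.001 G;
```

View pics/w10.png

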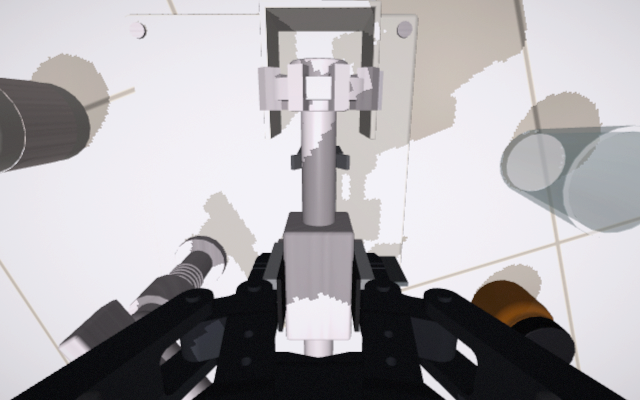

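```bash
python3 - <<'E'
import cv2
a=cv2.imread("pics/w10.png");cv2.imwrite("pics/w10c.png",cv2.resize(a[0:180,240:400],None,fx=5,fy=3.3,interpolation=cv2.INTER_CUBIC))
a=cv2.imread("pics/w6.png");cv2.imwrite("pics/w6b.png",cv2.resize(a[210:340,250:390],None,fx=5,fy=4.5,interpolation=cv2.INTER_CUBIC))
E
```

```text
(no output)
```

View pics/w10c.png

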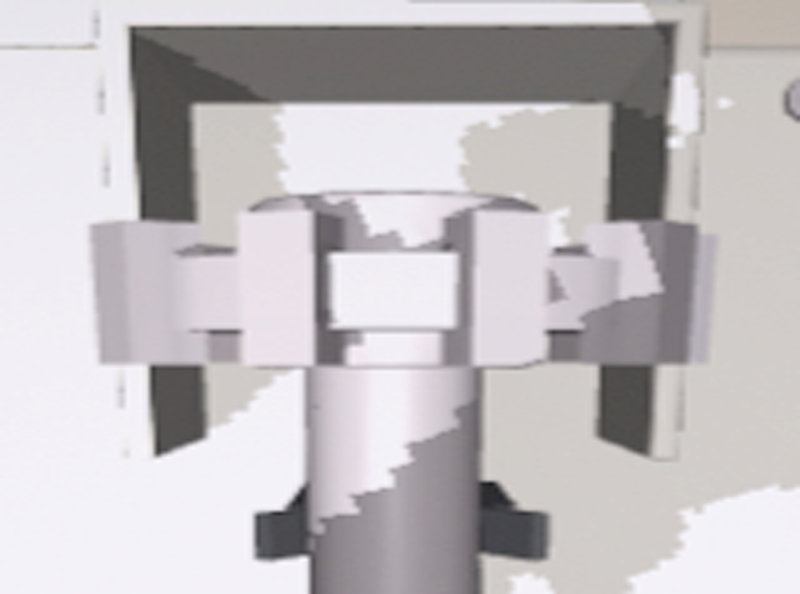

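View pics/w6b.png

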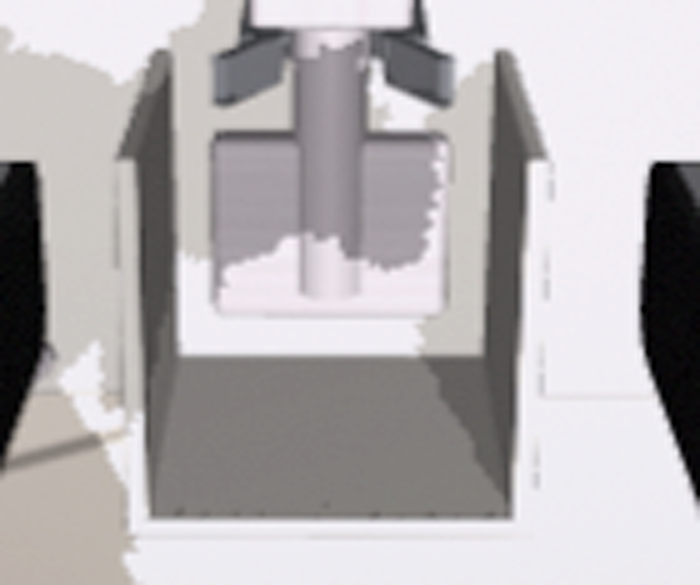

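```bash
cat > cmp.py <<'E'
from h import *
import pickle
def rep(i,n,uv,z,true=None):
    arm.camera_info=lambda c:i
    p=ray("wrist",uv,z)
    c,sn=np.cos(ST[2]),np.sin(ST[2]); d=p[:2]-ST[:2]
    print(n,"station",(np.array([c*d[0]+sn*d[1],-sn*d[0]+c*d[1]])*1000).round(1),"true",true)
A=pickle.load(open("w6.pkl","rb"));B=pickle.load(open("w10.pkl","rb"))
print("A")
rep(A,"front L",(277.6,245.1),.078,(-34,-50));rep(A,"front R",(355.4,245.1),.078,(34,-50));rep(A,"back L",(280,325.1),.078,(-34,-131));rep(A,"back R",(352.6,325.1),.078,(34,-131))
rep(A,"s- top",(317,222),.079,(0,-29));rep(A,"s- bot",(317,232.8),.079,(0,-39))
print("B")
rep(B,"front L",(270.6,138.5),.078,(34,-50));rep(B,"front R",(371,139.4),.078,(-34,-50));rep(B,"back L",(266,7.9),.078,(34,-131));rep(B,"back R",(375,7.9),.078,(-34,-131))
rep(B,"s- top",(320,155.2),.079,(0,-39));rep(B,"s- bot",(320,168.8),.079,(0,-29))
rep(B,"s- L",(291.2,162),.079,(20,-34));rep(B,"s- R",(349.2,162),.079,(-20,-34))
s=pickle.load(open("s10.pkl","rb"));
def rt(n,uv,z):
    arm.camera_info=lambda c:B
    print(n,(R.from_quat(s["ee_rot"]).inv().apply(ray("w",uv,z)-s["eef_pos"])*1000).round(1))
zt=s["eef_pos"][2]+.016
rt("block front edge",(318,235),zt);rt("block back",(318,339),zt)
E
python3 cmp.py
```

```text
A
front L station [-36.2 -47.2] true (-34, -50)
front R station [ 30.8 -46.7] true (34, -50)
back L station [ -35.9 -127.4] true (-34, -131)
back R station [  31.5 -127. ] true (34, -131)
s- top station [ -2.4 -25.5] true (0, -29)
s- bot station [ -2.3 -35.2] true (0, -39)
B
front L station [ 30.5 -48.2] true (34, -50)
front R station [-38.1 -47.5] true (-34, -50)
back L station [  30.2 -127.7] true (34, -131)
back R station [ -37.1 -127.6] true (-34, -131)
s- top station [ -3.2 -36.9] true (0, -39)
s- bot station [ -3.3 -27.4] true (0, -29)
s- L station [ 16.7 -32.2] true (20, -34)
s- R station [-23.5 -32.2] true (-20, -34)
block front edge [ 22.1  -0.3 -15.9]
block back [-24.8  -0.3 -16.2]
```

Emit:
move_arm(motion="0 0 1.4 -0.002 -0.002 0 10;0 0 1.4 -0.002 -0.002 0 10;0.1 0 1.4 -0.002 -0.002 0 10;0.1 0 1.2 0 0 0 10;0 0 0 0 0 0 10;0 0 0 0 0 0 10")

```text
time: 15.5
eef_pos: [0.5077, 0.1027, 0.1164]
ee_rot: [0.169, 0.986, 0.001, 0.0]
ft_force: [-0.4, -0.7, -3.7]
width: 0.317
```

```bash
python3 - <<'E'
from h import *
s=arm.state();print(s["width"],s["ft_force"])
plan2([.5109,.1019,.095],1.2366,1)
E
```

```text
0.3166135115555286 [-0.38675397 -0.74203494 -3.6766121 ]
start [0.5077 0.1027 0.1164] phi 1.2308 tilt [ 0.0013  0.0018 -1.    ] q [-0.78  0.15  0.57  1.94 -0.09  1.07  1.06] t 15.5
-0.33 0.03 2.14 0.002 0.001 -0.006 G;
```

Emit:
move_arm(motion="-0.15 0.02 0.9 0.001 0 -0.003 10;-0.15 0.02 0.9 0.001 0.001 -0.003 10;0 0 0 0 0 0 10;0 0 0 0 0 0 10;0 0 0 0 0 0 10")

```text
time: 16.0
eef_pos: [0.5123, 0.1024, 0.0982]
ee_rot: [0.166, 0.986, 0.001, 0.001]
ft_force: [-0.1, 0.4, -2.7]
width: 0.314
```

```bash
python3 - <<'E'
from h import *
s=arm.state();print(s["width"],s["ft_force"])
plan2([.5109,.1019,.095],1.2366,1)
im=arm.capture("wrist");a=cv2.convertScaleAbs(im[:,:,::-1].copy(),alpha=1.5);cv2.imwrite("pics/w11.png",a)
im=arm.capture("side");a=cv2.convertScaleAbs(im[:,:,::-1].copy(),alpha=1.3);cv2.imwrite("pics/s11.png",cv2.resize(a[110:310,210:430],None,fx=3.5,fy=3,interpolation=cv2.INTER_CUBIC))
E
```

```text
0.31448798746274575 [-0.0819142   0.3564216  -2.71824369]
start [0.5123 0.1024 0.0982] phi 1.2372 tilt [ 2.e-03  9.e-04 -1.e+00] q [-0.77  0.18  0.57  1.95 -0.12  1.04  1.09] t 16.0
0.12 -0.09 0.32 0.001 0.002 0.001 G;
```

View pics/w11.png

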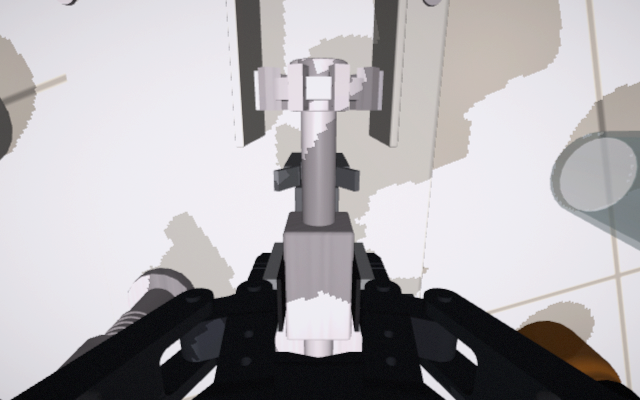

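View pics/s11.png

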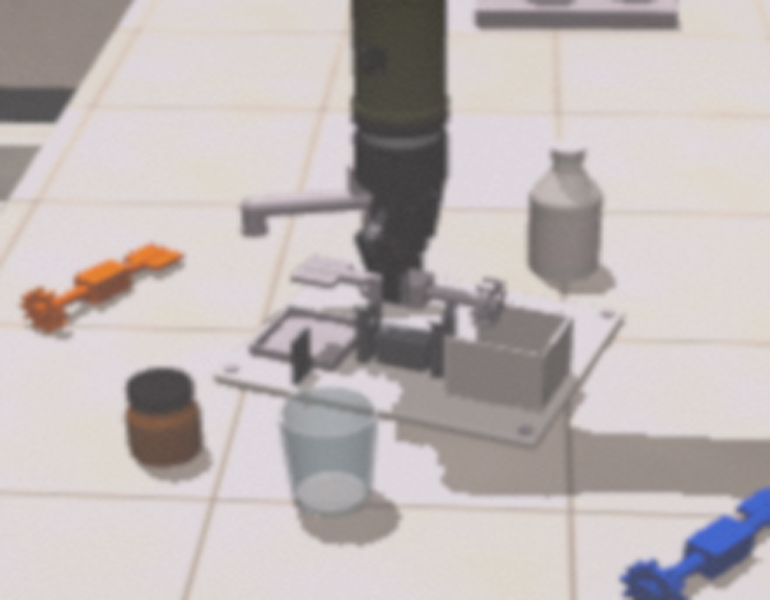

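Emit:
move_arm(motion="0.1 -0.08 0.3 0.001 0.001 0 10;0 0 0.8 0 0.001 0 10;0 0 0.8 0 0 0 10;0 0 0 0 0 0 10;0 0 0 0 0 0 10")

```text
time: 16.6
eef_pos: [0.511, 0.1021, 0.0779]
ee_rot: [0.166, 0.986, 0.001, -0.0]
ft_force: [-0.1, -0.2, -3.1]
width: 0.311
```

```bash
python3 - <<'E'
from h import *
s=arm.state();print(s["width"],s["ft_force"],s["torque"])
plan2([.5109,.1019,.0583],1.2366,1)
im=arm.capture("wrist");a=cv2.convertScaleAbs(im[:,:,::-1].copy(),alpha=1.5);cv2.imwrite("pics/w12.png",cv2.resize(a[0:230,200:440],None,fx=3.3,fy=2.6,interpolation=cv2.INTER_CUBIC))
E
```

```text
0.31136682916443786 [-0.11399509 -0.23352393 -3.07402315] [-0.01475222 -0.04055196  0.00664124]
start [0.511  0.1021 0.0779] phi 1.2373 tilt [ 2.0e-04  1.2e-03 -1.0e+00] q [-0.76  0.21  0.57  1.97 -0.14  1.    1.11] t 16.6
0.01 -0.03 1.96 0.001 -0.000 0.001 G;
```

View pics/w12.png

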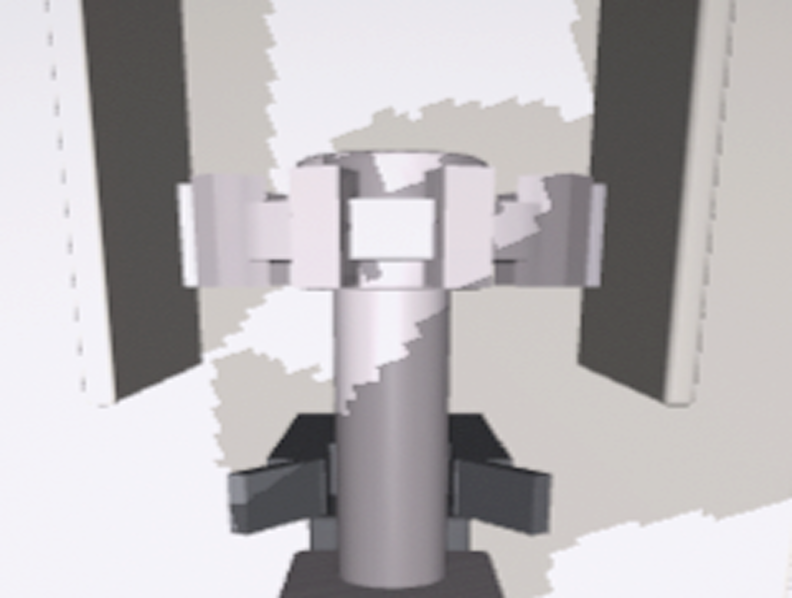

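Emit:
move_arm(motion="0 -0.02 0.7 0 0 0 10;0 0 0.6 0 0 0 10;0 0 0.3 0 0 0 10;0 0 0 0 0 0 10;0 0 0 0 0 0 10")

```text
time: 17.15
eef_pos: [0.511, 0.102, 0.0604]
ee_rot: [0.166, 0.986, 0.001, -0.0]
ft_force: [-0.3, 0.5, -3.0]
width: 0.318
```

```bash
python3 - <<'E'
from h import *
s=arm.state();print(s["width"],s["ft_force"],s["torque"])
plan2([.5109,.1019,.0583],1.2366,1)
E
```

```text
0.3179032584886173 [-0.28563971  0.45236012 -3.0452193 ] [ 0.00505803 -0.04219319  0.02903507]
start [0.511  0.102  0.0604] phi 1.2375 tilt [ 0.     0.001 -1.   ] q [-0.75  0.24  0.56  1.98 -0.15  0.96  1.12] t 17.15
0.00 -0.01 0.21 0.001 -0.000 0.001 G;
```

Emit:
move_arm(motion="0 0 0.12 0 0 0 10;0 0 0.1 0 0 0 10;0 0 0 0 0 0 10;0 0 0 0 0 0 10")

```text
time: 17.55
eef_pos: [0.5114, 0.1022, 0.0586]
ee_rot: [0.166, 0.986, 0.001, 0.0]
ft_force: [0.3, -0.0, -4.0]
width: 0.315
```

```bash
python3 - <<'E'
from h import *
s=arm.state();print(s["width"],s["ft_force"],s["torque"],s["eef_pos"])
E
```

```text
0.3153838628924899 [ 0.30158506 -0.03269439 -4.04460243] [-0.02729806 -0.03630466  0.00467907] [0.51142799 0.10215895 0.05855959]
```

Emit:
move_arm(motion="0 0 0.06 0 0 0 10;0 0 0.05 0 0 0 10;0 0 0 0 0 0 10")

```text
time: 17.85
eef_pos: [0.5117, 0.1023, 0.0584]
ee_rot: [0.166, 0.986, 0.001, 0.0]
ft_force: [0.6, 1.0, -3.8]
width: 0.316
```

```bash
python3 - <<'E'
from h import *
s=arm.state();print(s["width"],s["ft_force"],s["torque"],s["eef_pos"])
E
```

```text
0.3156852470370248 [ 0.59432459  0.97846979 -3.82205523] [-0.04785837  0.00863844 -0.03144678] [0.51165467 0.10227314 0.05839628]
```

Emit:
move_arm(motion="0 0 0.15 0 0 0 10;0 0 0.1 0 0 0 10;0 0 0 0 0 0 10")

```text
time: 18.15
eef_pos: [0.512, 0.1023, 0.0585]
ee_rot: [0.166, 0.986, 0.002, -0.0]
ft_force: [-0.1, 0.5, -3.7]
width: 0.32
```

```bash
python3 - <<'E'
from h import *
s=arm.state();print(s["width"],s["ft_force"],s["torque"],s["eef_pos"])
E
```

```text
0.32003834295599004 [-0.06539409  0.51321499 -3.73530531] [ 0.03264163 -0.05868018  0.00464776] [0.51199239 0.10231145 0.05853282]
```

Emit:
move_arm(motion="0 0 0.3 0 0 0 10")

```text
time: 18.25
eef_pos: [0.5122, 0.1024, 0.0582]
ee_rot: [0.166, 0.986, 0.002, -0.001]
ft_force: [-15.5, -2.6, 43.7]
width: 0.317
```

```bash
python3 - <<'E'
from h import *
s=arm.state();print(s["width"],s["ft_force"],s["torque"],s["eef_pos"],tilt())
im=arm.capture("side");a=cv2.convertScaleAbs(im[:,:,::-1].copy(),alpha=1.3);cv2.imwrite("pics/s13.png",cv2.resize(a[150:290,240:400],None,fx=5,fy=4.2,interpolation=cv2.INTER_CUBIC))
s=arm.state();print(s["ft_force"],s["eef_pos"])
E
```

```text
0.316778297785376 [-15.52771645  -2.64656829  43.70474428] [-1.06557125  3.45210998 -0.0319679 ] [0.51224922 0.10240915 0.0581624 ] [-6.0e-04  4.6e-03 -1.0e+00]
[-10.53972876  -1.21155837  22.80141727] [0.51226956 0.10237217 0.05825301]
```

View pics/s13.png

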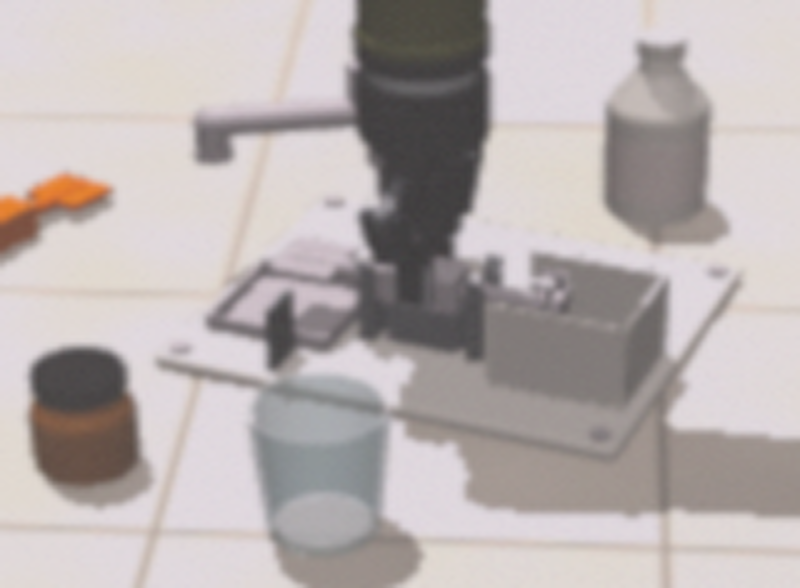

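Emit:
move_arm(motion="0 0 0 0 0 0 10;0 0 0 0 0 0 10;0 0 0 0 0 0 40;0 0 0 0 0 0 60;0 0 0 0 0 0 60;0 0 0 0 0 0 65")

```text
time: 18.9
eef_pos: [0.5141, 0.1029, 0.0588]
ee_rot: [0.166, 0.986, 0.003, 0.001]
ft_force: [-0.1, -0.1, 0.0]
width: 0.651
```

```bash
python3 - <<'E'
from h import *
s=arm.state();print(s["width"],s["ft_force"],s["torque"],s["eef_pos"],tilt())
im=arm.capture("wrist");a=cv2.convertScaleAbs(im[:,:,::-1].copy(),alpha=1.5);cv2.imwrite("pics/w14.png",a)
E
```

```text
0.6510013572569435 [-0.06855514 -0.07865073  0.01581312] [-0.00165071 -0.01738971  0.05515635] [0.51412288 0.10292444 0.05879106] [ 0.0035  0.0058 -1.    ]
```

View pics/w14.png

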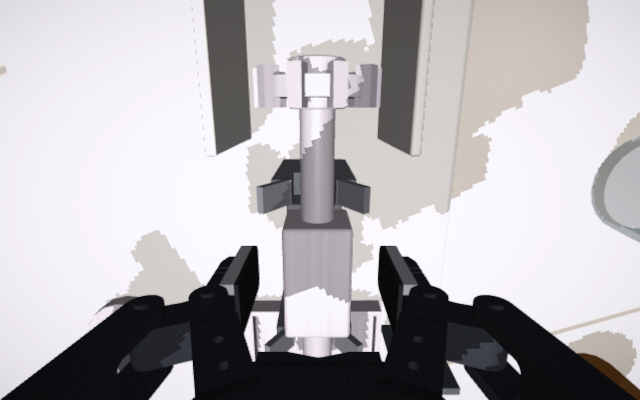

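Emit:
move_arm(motion="0 0 -1.5 -0.003 -0.002 0 65;0 0 -3 0 0 0 65;0 0 -3 0 0 0 65;0 0 -3 0 0 0 65;0 0 -3 0 0 0 65;0 0 -2 0 0 0 65;0 0 0 0 0 0 65;0 0 0 0 0 0 65")

```text
time: 19.75
eef_pos: [0.5134, 0.1001, 0.2263]
ee_rot: [0.167, 0.986, 0.006, 0.005]
ft_force: [-0.2, -0.4, -0.2]
width: 0.653
```

```bash
python3 - <<'E'
from h import *
import pickle
i=arm.camera_info("wrist");im=arm.capture("wrist");pickle.dump(i,open("w15.pkl","wb"))
a=cv2.convertScaleAbs(im[:,:,::-1].copy(),alpha=1.5);cv2.imwrite("pics/w15.png",a)
cv2.imwrite("pics/w15c.png",cv2.resize(a[0:250,210:430],None,fx=3.6,fy=2.4,interpolation=cv2.INTER_CUBIC))
im=arm.capture("side");a=cv2.convertScaleAbs(im[:,:,::-1].copy(),alpha=1.3);cv2.imwrite("pics/s15.png",cv2.resize(a[150:290,240:400],None,fx=5,fy=4.2,interpolation=cv2.INTER_CUBIC))
plan2([.5388,-.029,.225],-1.339,18)
E
```

```text
start [0.5132 0.1    0.2255] phi 1.2345 tilt [ 0.01    0.0092 -0.9999] q [-0.8   0.04  0.58  1.81 -0.03  1.28  1.02] t 19.85
-0.37 -0.63 -0.00 0.002 -0.001 0.143 G;-0.46 -0.57 -0.00 0.001 -0.001 0.143 G;-0.53 -0.50 0.00 0.001 -0.001 0.143 G;-0.60 -0.42 0.00 0.001 -0.001 0.143 G;-0.65 -0.33 0.00 0.001 -0.001 0.143 G;-0.69 -0.23 0.00 0.001 -0.001 0.143 G;-0.72 -0.13 0.00 0.001 -0.001 0.143 G;-0.73 -0.03 0.01 0.001 -0.001 0.143 G;-0.73 0.08 0.01 0.001 -0.001 0.143 G;-0.71 0.18 0.01 0.001 -0.000 0.143 G;-0.68 0.28 0.01 0.001 -0.000 0.143 G;-0.63 0.37 0.01 0.001 -0.000 0.143 G;-0.57 0.46 0.01 0.001 -0.000 0.143 G;-0.50 0.53 0.01 0.001 -0.000 0.143 G;-0.42 0.60 0.00 0.001 0.000 0.143 G;-0.33 0.65 0.00 0.001 0.000 0.143 G;-0.23 0.69 0.00 0.001 0.000 0.143 G;-0.13 0.72 0.00 0.001 0.000 0.143 G;
```

View pics/w15c.png

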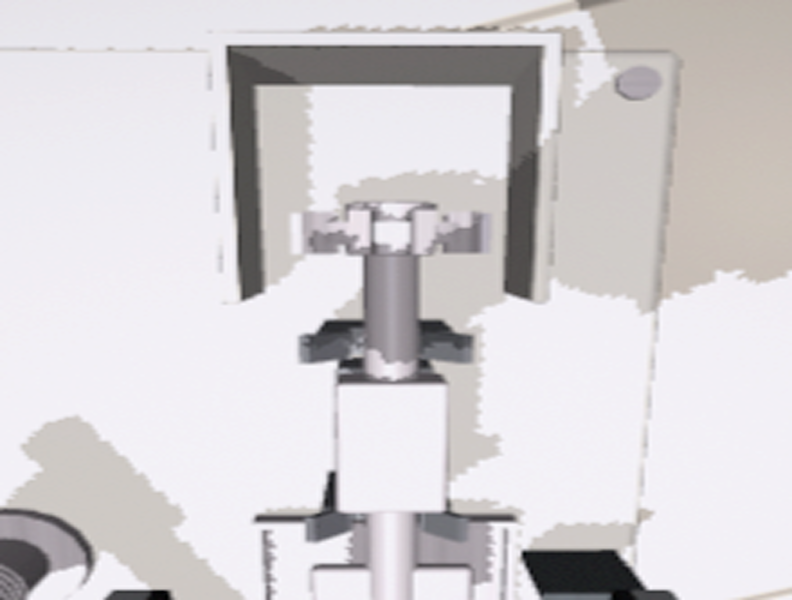

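View pics/s15.png

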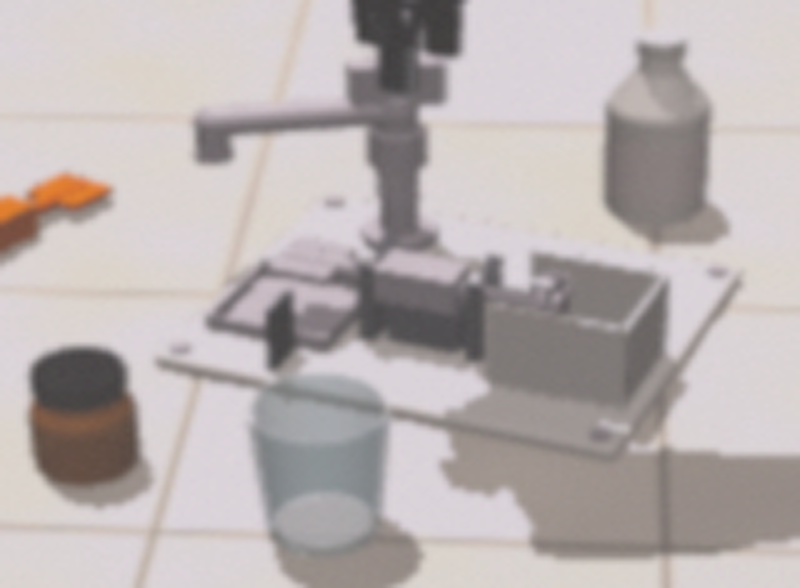

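```bash
python3 - <<'E'
from h import *
import pickle
i=pickle.load(open("w15.pkl","rb"));arm.camera_info=lambda c:i
c,sn=np.cos(ST[2]),np.sin(ST[2])
for n,(u,v),z in [("s-in",(390,360),.079),("s-out",(390,335),.079),("blk-",(392,383),.074),("blk+",(392,512),.074),("s+in",(390,515),.079),("s+out",(390,538),.079),("blkL",(340,450),.074),("blkR",(446,450),.074)]:
    p=ray("w",(210+u/3.6,v/2.4),z); d=p[:2]-ST[:2]; print(n,(np.array([c*d[0]+sn*d[1],-sn*d[0]+c*d[1]])*1000).round(1))
E
```

```text
s-in [ -4.4 -27.7]
s-out [ -4.4 -36.4]
blk- [ -5.  -18.7]
blk+ [-5.  30.8]
s+in [-4.5 30.3]
s+out [-4.5 39.5]
blkL [7.9 6.4]
blkR [-18.4   6.5]
```

Emit:
move_arm(motion="-0.4 -0.6 -0.3 0.001 -0.001 0.12 60;-0.5 -0.6 -0.2 0.001 -0.001 0.14 60;-0.5 -0.5 -0.2 0.001 -0.001 0.14 60;-0.6 -0.4 -0.2 0.001 -0.001 0.14 60;-0.6 -0.3 -0.2 0.001 -0.001 0.14 60;-0.7 -0.2 -0.2 0.001 -0.001 0.14 60;-0.7 -0.1 -0.2 0.001 -0.001 0.14 60;-0.7 0 -0.2 0.001 -0.001 0.14 60;-0.7 0.1 -0.2 0.001 -0.001 0.14 60;-0.7 0.2 -0.2 0.001 -0.001 0.14 60")

```text
time: 20.85
eef_pos: [0.5215, 0.0272, 0.2325]
ee_rot: [0.774, 0.633, -0.012, -0.0]
ft_force: [0.1, -0.0, 0.5]
width: 0.597
```

```bash
python3 - <<'E'
from h import *
plan2([.5388,-.029,.225],-1.342,9)
E
```

```text
start [0.5215 0.0272 0.2325] phi -0.1996 tilt [-0.0189 -0.0144 -0.9997] q [-0.76  0.06  0.68  1.78 -0.03  1.33 -0.27] t 20.85
-0.57 0.31 0.09 0.000 0.004 0.127 G;-0.53 0.38 0.09 0.000 0.004 0.127 G;-0.48 0.45 0.08 -0.000 0.003 0.127 G;-0.42 0.50 0.08 -0.000 0.003 0.127 G;-0.35 0.55 0.08 -0.001 0.003 0.127 G;-0.28 0.59 0.08 -0.001 0.003 0.127 G;-0.20 0.62 0.08 -0.001 0.003 0.127 G;-0.12 0.64 0.08 -0.001 0.002 0.127 G;-0.04 0.65 0.08 -0.002 0.002 0.127 G;
```

Emit:
move_arm(motion="-0.6 0.3 0 0 0.004 0.13 55;-0.5 0.4 0 0 0.004 0.13 55;-0.5 0.4 0 0 0.004 0.13 55;-0.4 0.5 0 0 0.003 0.13 55;-0.3 0.5 0 0 0.003 0.13 55;-0.3 0.6 0 -0.001 0.003 0.13 55;-0.2 0.6 0 -0.001 0.003 0.13 55;-0.1 0.6 0 -0.001 0.003 0.11 55;0 0 0 0 0 0 55;0 0 0 0 0 0 55")

```text
time: 21.85
eef_pos: [0.5272, -0.0257, 0.2188]
ee_rot: [0.988, 0.152, -0.013, 0.001]
ft_force: [0.1, 0.7, -1.3]
width: 0.55
```

```bash
python3 - <<'E'
from h import *
plan2([.5388,-.029,.2],-1.342,3)
im=arm.capture("wrist");a=cv2.convertScaleAbs(im[:,:,::-1].copy(),alpha=1.5);cv2.imwrite("pics/w16.png",a)
E
```

```text
start [ 0.5272 -0.0257  0.2188] phi -1.2656 tilt [-0.025  -0.0056 -0.9997] q [-0.74  0.1   0.79  1.79 -0.07  1.31 -1.2 ] t 21.85
0.35 0.22 0.62 -0.000 0.009 0.025 G;0.35 0.21 0.62 -0.000 0.009 0.025 G;0.35 0.20 0.62 -0.001 0.009 0.025 G;
```

View pics/w16.png

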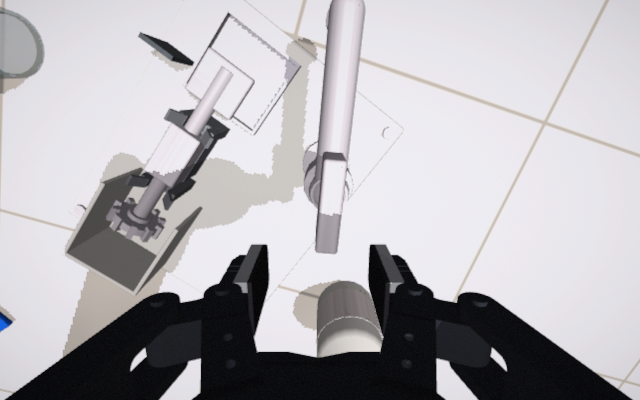

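Emit:
move_arm(motion="0.4 0.2 0.4 0 0.01 0.028 55;0.4 0.2 0.4 0 0.01 0.028 55;0.4 0.2 0.4 -0.001 0.009 0.025 55;0 0 0 0 0 0 55;0 0 0 0 0 0 55")

```text
time: 22.4
eef_pos: [0.5409, -0.0273, 0.2046]
ee_rot: [0.994, 0.111, 0.002, -0.0]
ft_force: [-0.8, -0.3, -0.2]
width: 0.553
```

```bash
python3 - <<'E'
from h import *
plan2([.5388,-.029,.2],-1.342,1)
im=arm.capture("wrist");a=cv2.convertScaleAbs(im[:,:,::-1].copy(),alpha=1.5);cv2.imwrite("pics/w17.png",a)
E
```

```text
start [ 0.5409 -0.0273  0.2046] phi -1.3488 tilt [ 0.0042  0.0012 -1.    ] q [-0.73  0.13  0.8   1.8  -0.1   1.25 -1.26] t 22.4
-0.25 0.12 0.46 -0.000 -0.004 -0.007 G;
```

View pics/w17.png

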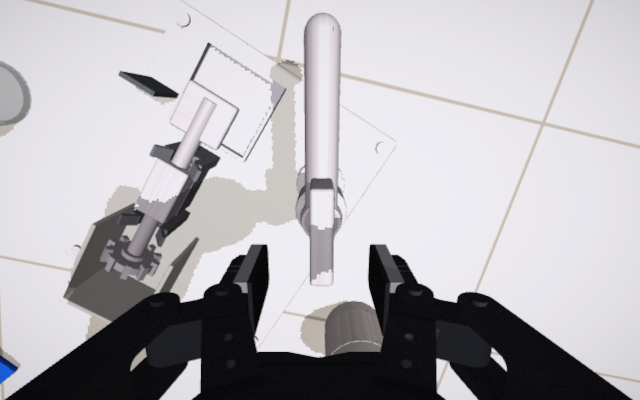

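Emit:
move_arm(motion="-0.12 0.06 1.2 0 -0.002 -0.003 55;-0.15 0.06 1.2 0 -0.002 -0.004 55;-0.1 0 1.2 0 0 0 55;-0.1 0 1 0 0 0 55;0 0 0 0 0 0 55;0 0 0 0 0 0 55", newtons=30)

```text
time: 23.05
eef_pos: [0.5352, -0.0296, 0.1534]
ee_rot: [0.993, 0.115, -0.001, -0.0]
ft_force: [0.4, -0.3, 0.1]
width: 0.55
```

```bash
python3 - <<'E'
from h import *
plan2([.5388,-.029,.148],-1.342,1)
E
```

```text
start [ 0.5352 -0.0296  0.1534] phi -1.3407 tilt [-0.0022  0.     -1.    ] q [-0.71  0.17  0.79  1.87 -0.13  1.16 -1.21] t 23.05
0.36 0.02 0.54 -0.001 0.002 0.001 G;
```

Emit:
move_arm(motion="0.2 0.02 0.3 0 0.001 0 55;0.15 0 0.25 0 0.001 0 55;0 0 0 0 0 0 55;0 0 0 0 0 0 55")

```text
time: 23.45
eef_pos: [0.54, -0.0288, 0.1484]
ee_rot: [0.993, 0.115, 0.001, -0.0]
ft_force: [-0.5, -0.0, 0.6]
width: 0.548
```

```bash
python3 - <<'E'
from h import *
plan2([.5388,-.029,.148],-1.342,1)
E
```

```text
start [ 0.54   -0.0288  0.1484] phi -1.3404 tilt [ 2.e-03  8.e-04 -1.e+00] q [-0.71  0.19  0.79  1.86 -0.15  1.15 -1.2 ] t 23.45
-0.12 -0.01 0.04 -0.000 -0.002 0.002 G;
```

Emit:
move_arm(motion="-0.1 0 0 0 -0.001 0 55;0 0 0 0 0 0 0;0 0 0 0 0 0 0;0 0 0 0 0 0 0;0 0 0 0 0 0 0;0 0 0 0 0 0 0")

```text
time: 24.05
eef_pos: [0.5394, -0.0294, 0.1491]
ee_rot: [0.993, 0.115, 0.001, -0.0]
ft_force: [1.2, -0.6, 0.3]
width: 0.157
```

```bash
python3 - <<'E'
from h import *
plan2([.5388,-.029,.148],-.335,8);print(arm.state()["width"],arm.state()["ft_force"])
E
```

```text
start [ 0.5394 -0.0294  0.1491] phi -1.3405 tilt [ 2.3e-03  5.0e-04 -1.0e+00] q [-0.71  0.18  0.79  1.87 -0.14  1.15 -1.21] t 24.05
-0.01 -0.01 0.01 0.000 -0.000 -0.126 G;-0.00 -0.01 0.01 0.000 -0.000 -0.126 G;-0.00 -0.01 0.01 0.000 -0.000 -0.126 G;-0.00 -0.01 0.01 0.000 -0.000 -0.126 G;-0.00 -0.01 0.01 0.000 -0.000 -0.126 G;-0.00 -0.01 0.01 0.000 -0.000 -0.126 G;0.00 -0.01 0.01 0.000 -0.000 -0.126 G;0.00 -0.01 0.01 0.000 -0.000 -0.126 G;
0.1568674636472407 [ 1.17005809 -0.55917697  0.26534039]
```

Emit:
move_arm(motion="0 0 0 0 0 -0.08 0;0 0 0 0 0 -0.12 0;0 0 0 0 0 -0.12 0;0 0 0 0 0 -0.12 0;0 0 0 0 0 -0.12 0;0 0 0 0 0 -0.12 0;0 0 0 0 0 -0.12 0;0 0 0 0 0 -0.08 0;0 0 0 0 0 0 0;0 0 0 0 0 0 0")

```text
time: 25.05
eef_pos: [0.5389, -0.0289, 0.1491]
ee_rot: [0.842, 0.54, 0.001, -0.001]
ft_force: [-0.0, -0.2, -0.1]
width: 0.152
```

```bash
python3 - <<'E'
from h import *
plan2([.5388,-.029,.148],-.335,1);s=arm.state();print(s["width"],s["ft_force"],s["torque"])
E
```

```text
start [ 0.5389 -0.0289  0.1491] phi -0.4301 tilt [ 0.0011  0.0024 -1.    ] q [-0.62  0.17  0.69  1.86 -0.12  1.15 -0.32] t 25.05
-0.02 -0.01 0.11 0.000 -0.003 -0.095 G;
0.15249902506040583 [-0.04995809 -0.17119061 -0.13370443] [-0.0974067  -0.00539387  0.14624157]
```

Emit:
move_arm(motion="0 0 0 0 0 -0.05 0;0 0 0 0 0 -0.05 0;0 0 0 0 0 0 0;0 0 0 0 0 0 0")

```text
time: 25.45
eef_pos: [0.5388, -0.0289, 0.1491]
ee_rot: [0.815, 0.58, 0.001, -0.001]
ft_force: [0.1, 0.1, -0.3]
width: 0.159
```

```bash
python3 - <<'E'
from h import *
import pickle
plan2([.5388,-.029,.148],-.335,1);s=arm.state();print(s["width"],s["ft_force"],s["torque"])
i=arm.camera_info("wrist");im=arm.capture("wrist");pickle.dump(i,open("w18.pkl","wb"))
a=cv2.convertScaleAbs(im[:,:,::-1].copy(),alpha=1.5);cv2.imwrite("pics/w18.png",a)
im=arm.capture("top");a=cv2.convertScaleAbs(im[:,:,::-1].copy(),alpha=2.5);cv2.imwrite("pics/t18.png",cv2.resize(a[130:280,250:390],None,fx=5,fy=4,interpolation=cv2.INTER_CUBIC))
E
```

```text
start [ 0.5388 -0.0289  0.1491] phi -0.3346 tilt [ 8.0e-04  2.3e-03 -1.0e+00] q [-0.61  0.17  0.68  1.86 -0.12  1.15 -0.22] t 25.45
-0.01 -0.00 0.11 0.000 -0.002 0.000 G;
0.15908950265505953 [ 0.08381741  0.10174681 -0.26268567] [-0.07623784  0.01309709  0.12753199]
```

View pics/w18.png

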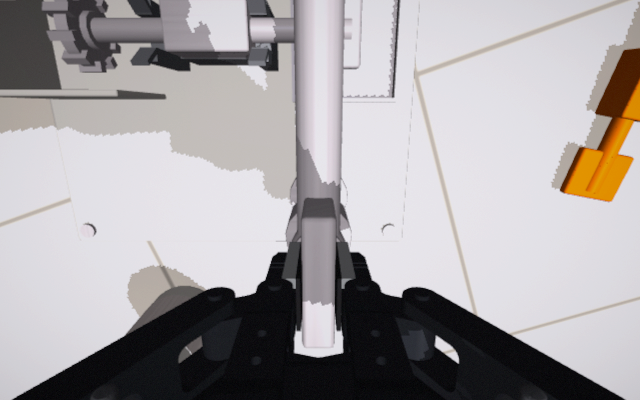

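View pics/t18.png

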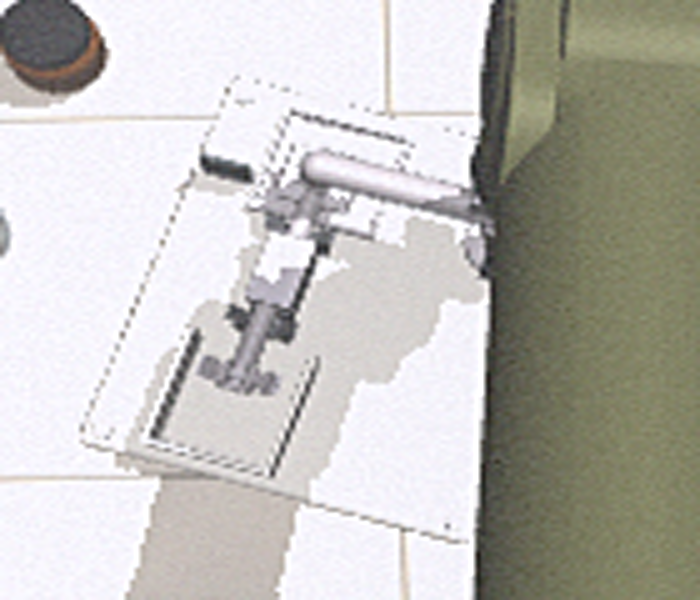

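```bash
python3 - <<'E'
import cv2,numpy as np
a=cv2.imread("pics/w18.png")
l=cv2.createCLAHE(6,(6,6)).apply(cv2.cvtColor(a,cv2.COLOR_BGR2GRAY))
cv2.imwrite("pics/w18a.png",cv2.resize(l[60:260,50:250],None,fx=4,fy=3,interpolation=cv2.INTER_CUBIC))
cv2.imwrite("pics/w18b.png",cv2.resize(l[0:250,280:440],None,fx=5,fy=2.4,interpolation=cv2.INTER_CUBIC))
E
```

```text
(no output)
```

View pics/w18a.png

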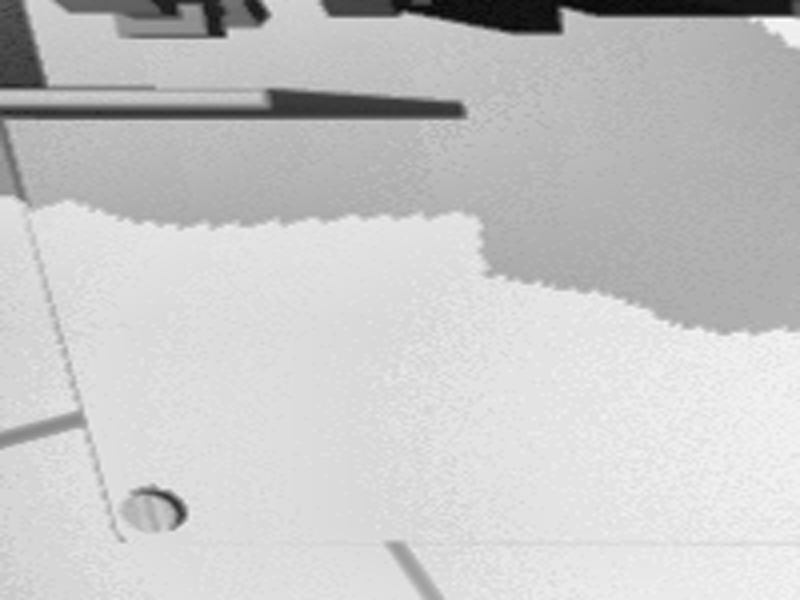

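View pics/w18b.png

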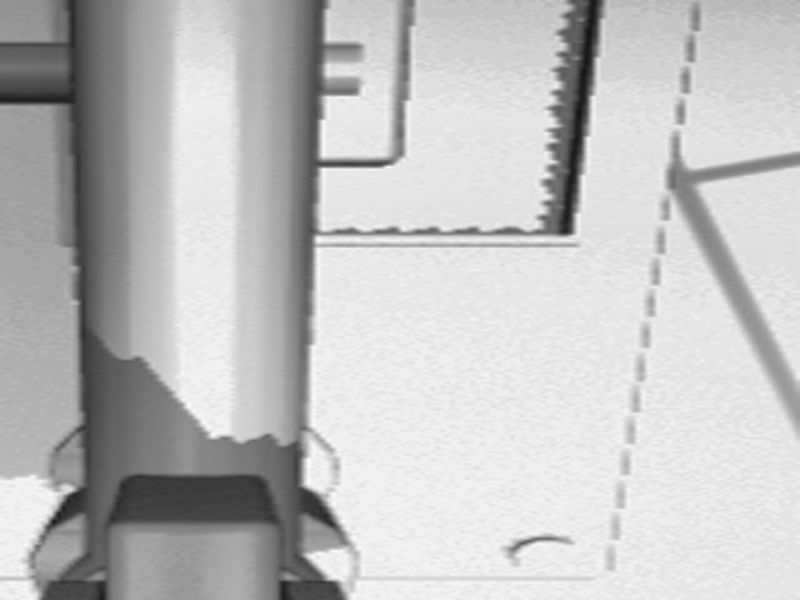

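```bash
python3 - <<'E'
from h import *
import pickle
i=pickle.load(open("w18.pkl","rb"));arm.camera_info=lambda c:i
ang=lambda a,b:np.arctan2(*(b-a)[:2][::-1])
print("pipe", ang(ray("w",(318,179),.129),ray("w",(320.3,0),.129)))
print("plate x edge -> station y", ang(ray("w",(80.5,240.7),.012),ray("w",(400,240.4),.012))+np.pi/2)
print("y=145 edge", ang(ray("w",(280+610/5,570/2.4),.012),ray("w",(280+696/5,4/2.4),.012)))
print("y=-145 edge", ang(ray("w",(50+122/4,60+540/3),.012),ray("w",(50+28/4,60+210/3),.012)))
print("tray", ang(ray("w",(280+573/5,235/2.4),.024),ray("w",(280+603/5,0),.024)))
E
```

```text
pipe 1.2236253837157884
plate x edge -> station y 1.2369699695241694
y=145 edge 1.237927564174941
y=-145 edge 1.2378864873606434
tray 1.2355576611314287
```

```bash
python3 - <<'E'
from h import *
import pickle
i=pickle.load(open("w18.pkl","rb"));arm.camera_info=lambda c:i
a=cv2.imread("pics/w18.png"); l=cv2.createCLAHE(6,(6,6)).apply(cv2.cvtColor(a,cv2.COLOR_BGR2GRAY)).astype(float)
l=cv2.GaussianBlur(l,(0,0),1)
g=np.abs(np.gradient(l,axis=1))
P=[]
for r in range(0,180,15):
    L=288+np.argmax(g[r,288:308]);Rr=332+np.argmax(g[r,332:352]);P.append((r,L,Rr));
print(P)
# tab top edges
for r in range(215,345,15):
    print(r,297+np.argmax(g[r,297:312]),326+np.argmax(g[r,326:345]),end="; ")
# predicted silhouette for cylinder r=11 at z .125, axis through tab, direction ang
def sil(ang,c):
    E=np.array(i["extrinsics"]);o=E[:3,3];d=np.array([np.cos(ang),np.sin(ang),0]);out=[]
    n0=np.array([-d[1],d[0],0]);
    for sgn in (1,-1):
        pts=[]
        for t in np.linspace(.03,.12,10):
            v=o-(c+0*d); v=v-v@d*d; D=np.linalg.norm(v); b=np.arccos(.011/D); vh=v/D; w=np.cross(d,vh)
            q=c+d*t+.011*(np.cos(b)*vh+sgn*np.sin(b)*w); pts.append(proj("w",q,i)[0])
        out.append(np.array(pts))
    return out
P=np.array(P,float)
def f(x):
    s=sil(x[0],np.array([.5388+x[1]*np.sin(1.237),-.029-x[1]*np.cos(1.237),.125]))
    e=[]
    for k in (0,1):
        q=s[k]; 
        m=q[:,0].mean(); obs=P[:,1] if m<318 else P[:,2]
        cf=np.polyfit(q[:,1],q[:,0],1); e.append(np.polyval(cf,P[:,0])-obs)
    return np.concatenate(e)
s=least_squares(f,[1.237,0],loss="soft_l1");print("\npipe ang",s.x,np.round(f(s.x),1))
E
```

```text
[(0, np.int64(292), np.int64(345)), (15, np.int64(293), np.int64(344)), (30, np.int64(293), np.int64(344)), (45, np.int64(293), np.int64(344)), (60, np.int64(293), np.int64(343)), (75, np.int64(294), np.int64(343)), (90, np.int64(294), np.int64(343)), (105, np.int64(294), np.int64(342)), (120, np.int64(294), np.int64(342)), (135, np.int64(295), np.int64(342)), (150, np.int64(295), np.int64(341)), (165, np.int64(295), np.int64(341))]
215 301 342; 230 297 340; 245 301 335; 260 301 335; 275 301 335; 290 302 334; 305 302 334; 320 302 335; 335 301 342; 
pipe ang [1.23333791e+00 3.15389311e-04] [-0.5  0.2 -0.2 -0.5  0.2 -0.2 -0.5  0.2 -0.2 -0.5  0.2 -0.1  0.6 -0.2
  0.1  0.3  0.6 -0.2  0.   0.3  0.5 -0.2  0.   0.2]
```

Emit:
move_arm(motion="0 0 0 0 0 0 25;0 0 0 0 0 0 40;0 0 0 0 0 0 55;0 0 0 0 0 0 55;0 0 -2 0 0 0 55;0 0 -3 0 0 0 55;0 0 -3 0 0 0 55;0 0 -3 0 0 0 55;0 0 0 0 0 0 55;0 0 0 0 0 0 55")

```text
time: 26.55
eef_pos: [0.5377, -0.0287, 0.2619]
ee_rot: [0.816, 0.578, -0.0, -0.002]
ft_force: [0.3, -0.9, -1.0]
width: 0.549
```

```bash
python3 - <<'E'
from h import *
import pickle
s=arm.state();print(s["width"],s["ft_force"],s["eef_pos"])
plan2([.46,-.02,.33],-.335,3)
E
```

```text
0.5487987681235993 [ 0.27055001 -0.89979085 -1.01408927] [ 0.53772663 -0.02872047  0.26192106]
start [ 0.5377 -0.0287  0.2619] phi -0.3374 tilt [-0.0021  0.0027 -1.    ] q [-0.64  0.07  0.68  1.72 -0.05  1.37 -0.28] t 26.55
-0.58 -2.55 -2.26 -0.001 -0.001 -0.001 G;-0.58 -2.55 -2.27 -0.001 -0.001 -0.001 G;-0.58 -2.54 -2.27 -0.001 -0.001 -0.001 G;
```

Emit:
move_arm(motion="0 0 -3 0 0 0 55;0 0 -3 0 0 0 55;0 0 -3 0 0 0 55;0 0 0 0 0 0 55;0 0 0 0 0 0 55;0 0 0 0 0 0 55")

```text
time: 27.15
eef_pos: [0.5352, -0.0286, 0.3473]
ee_rot: [0.816, 0.578, -0.005, -0.004]
ft_force: [-0.3, -0.5, -0.3]
width: 0.549
```

```bash
python3 - <<'E'
from h import *
import pickle
i=arm.camera_info("wrist");im=arm.capture("wrist");pickle.dump(i,open("w19.pkl","wb"))
s=arm.state();print(s["eef_pos"],s["qvel"].round(3))
a=cv2.convertScaleAbs(im[:,:,::-1].copy(),alpha=1.5);cv2.imwrite("pics/w19.png",a)
cv2.imwrite("pics/w19c.png",cv2.resize(a[0:290,230:390],None,fx=3.5,fy=2,interpolation=cv2.INTER_CUBIC))
im=arm.capture("side");a=cv2.convertScaleAbs(im[:,:,::-1].copy(),alpha=1.3);cv2.imwrite("pics/s19.png",cv2.resize(a[140:310,220:420],None,fx=4,fy=3.5,interpolation=cv2.INTER_CUBIC))
E
```

```text
[ 0.53493746 -0.02854641  0.34692095] [ 0.     0.    -0.001  0.002  0.001  0.006  0.   ]
```

View pics/w19.png

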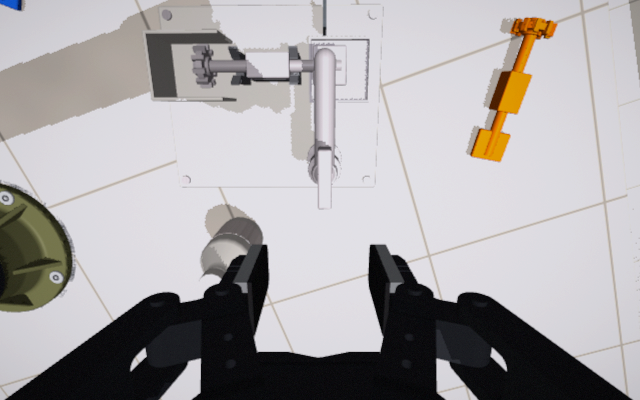

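View pics/s19.png

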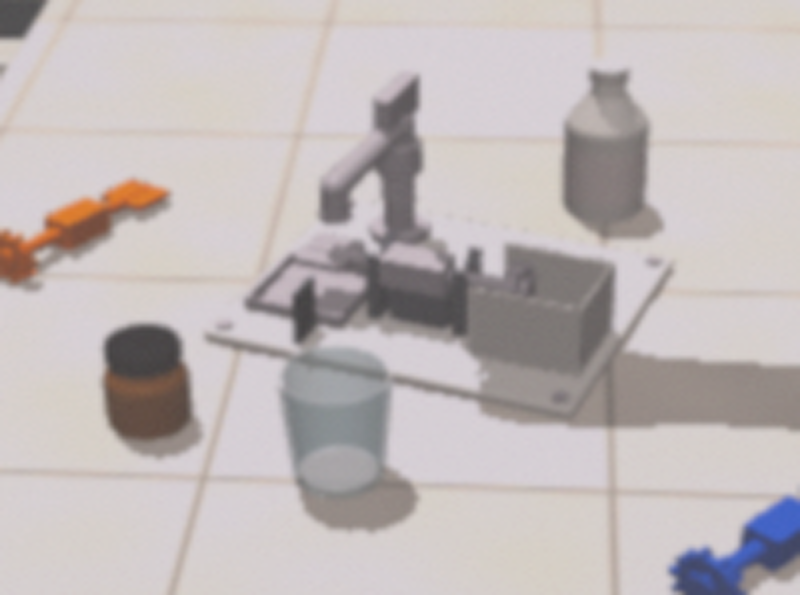

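```bash
python3 - <<'E'
from h import *
import pickle
i=pickle.load(open("w19.pkl","rb"));arm.camera_info=lambda c:i
a=cv2.imread("pics/w19.png"); l=cv2.createCLAHE(6,(6,6)).apply(cv2.cvtColor(a,cv2.COLOR_BGR2GRAY)).astype(float)
l=cv2.resize(l,None,fx=4,fy=4,interpolation=cv2.INTER_CUBIC);l=cv2.GaussianBlur(l,(0,0),4);g=np.gradient(l,axis=1)
P=[]
for r in range(60,145,6):
    G=np.abs(g[4*r]); L=(4*306+np.argmax(G[4*306:4*322]))/4; Rr=(4*326+np.argmax(G[4*326:4*344]))/4;P.append((r,L,Rr))
P=np.array(P);print(P.tolist())
A=ray("w",(np.polyval(np.polyfit(P[:,0],P[:,1:].mean(1),1),140),140),.129);B=ray("w",(np.polyval(np.polyfit(P[:,0],P[:,1:].mean(1),1),62),62),.129)
ang=lambda a,b:np.arctan2(*(b-a)[:2][::-1])
print("pipe",ang(A,B))
cv2.imwrite("pics/w19d.png",cv2.resize(a[0:215,140:400],None,fx=3,fy=2.7,interpolation=cv2.INTER_CUBIC))
E
```

```text
[[60.0, 319.0, 341.5], [66.0, 319.0, 336.5], [72.0, 319.0, 335.75], [78.0, 319.0, 335.75], [84.0, 313.5, 336.0], [90.0, 314.0, 335.75], [96.0, 314.0, 335.75], [102.0, 313.75, 335.75], [108.0, 313.75, 335.75], [114.0, 313.75, 335.5], [120.0, 313.75, 335.75], [126.0, 314.0, 335.75], [132.0, 314.0, 335.5], [138.0, 313.75, 335.5], [144.0, 313.75, 335.75]]
pipe 1.1887682651930933
```

View pics/w19d.png

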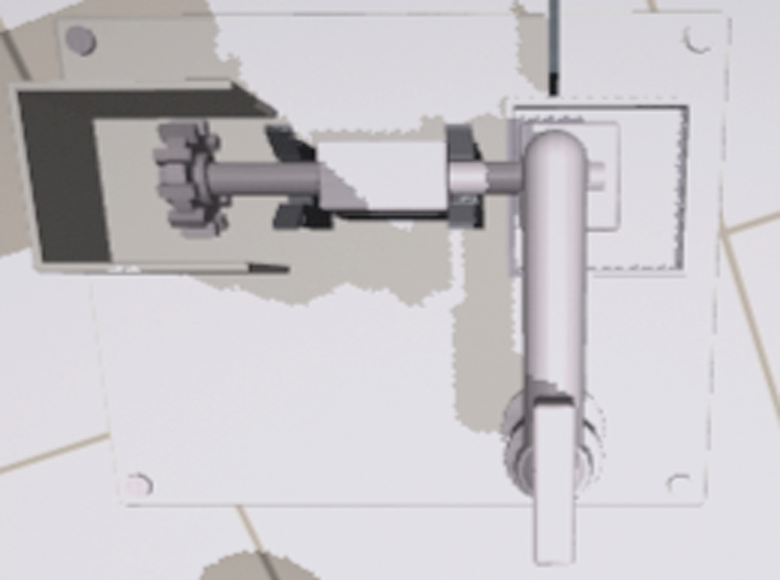

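```bash
python3 - <<'E'
from h import *
import pickle
i=pickle.load(open("w19.pkl","rb"));arm.camera_info=lambda c:i
ang=lambda a,b:np.arctan2(*(b-a)[:2][::-1])
print("pipe",ang(ray("w",(324.72,144),.129),ray("w",(324.8,84),.129)))
q=lambda x,y:(140+x/3,y/2.7)
print("tab",ang(ray("w",q(554,563),.165),ray("w",q(554,405),.165)))
print("bottom",ang(ray("w",q(122,505),.012),ray("w",q(705,505.5),.012))+np.pi/2)
print("right",ang(ray("w",q(706,500),.012),ray("w",q(729,20),.012)))
print("top",ang(ray("w",q(60,17),.012),ray("w",q(729,12),.012))+np.pi/2)
print("tray b",ang(ray("w",q(512,273),.024),ray("w",q(685,273),.024))+np.pi/2)
print("tray r",ang(ray("w",q(683,272),.024),ray("w",q(687,105),.024)))
f=ray("w",q(554,60),.062);t=ray("w",q(554,484),.165);print("fin from axis(img)",ang(t,f),"from TCP axis",ang(np.array([.5388,-.029,0]),f))
E
```

```text
pipe 1.236937024364547
tab 1.2382368883223582
bottom 1.2347610594790028
right 1.2391246359286048
top 1.2368653173688777
tray b 1.232560970377238
tray r 1.2520774077328696
fin from axis(img) 1.233970375949478 from TCP axis 1.2272572924299079
```

```bash
python3 - <<'E'
from h import *
print(arm.state()["time"],arm.finish_job())
E
```

```text
the job is handed in; nothing more can be done
27.25 None
```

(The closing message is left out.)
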